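Set a carving block up on jack and clamp

TASK

Get the lino block ready for carving: clear the paint tubes off the lifting jack and lay them in the plywood tray. Then slide the block in under the clamp arm so that it lies flat along the clamp bed with one end reaching well out over the jack, raise the jack by its knob until the platform just touches the block without lifting it, and only then turn the T-handle until the block is clamped firmly but not forced. Leave the other things on the table where they are.

Things in the scene. Friction and masses are not known exactly. Their poses are not given: they have to be found in the camera images.
- jig: Fixed plywood baseboard, 170 x 390 x 10 mm, with a clamp at its +y end and a lab jack at its -y end; origin under its middle at table height, front at -x. The baseboard spans jig x -85 to 85 mm, y -195 to 195 mm.
- bed_top (a point): Middle of the top of the aluminium clamp bed, at jig x = 0, y = 110, z = 100 mm. The bed is 46 mm wide along jig x and 140 mm long along jig y (y 40 to 180 mm), open to the front and at both ends. A steel column stands behind it (jig x 33 to 61 mm, y 93 to 137 mm) and carries an arm over it (y 95 to 135 mm, x -29 to 61 mm, z 154 to 176 mm).
- board: Loose lino block, 50 x 240 x 20 mm, pale wood with a grey lino top, 0.25 to 0.5 kg; origin at the centre of its underside, length along its y, flat on the table at the left at first. Right on the bed: length along jig y, middle near jig x = 0, y = 60 mm, where it does not tip when let go. A grasp across its width 45 mm from the middle (jig y = 15 mm), high on its sides, clears bed, jack and arm.
- jack_platform: Rubber-topped platform of the lab jack, 130 (jig x) x 190 (jig y) x 10 mm; origin at the centre of its top, at jig x = 0, y = -85 mm. Moves only up and down; starts 8 to 16 mm below the bed top and stays at any height. Its top touches the block when level with the bed top (jig z = 100 mm); raised further it tips the block up.
- jack_knob (a joint): Angle of the jack's knob about a vertical axis, rad; grows clockwise seen from above; each radian clockwise raises the platform 4 mm; at 0 it is 12 mm below the bed top. Range -2.5 to 5.0; starts between -1.0 and 1.0. Turns with about 0.1 N m and stays put.
- knob_grip (a point): Point on the axis of the round black knob (diameter 40 mm, 30 mm tall, upright, on a gearbox in front of the jack), 20 mm above the knob's underside and 10 mm below its top; free all round.
- clamp_foot: Round steel clamp foot, diameter 26 mm, pointing down under the arm at jig x = 0, y = 115 mm; origin at the centre of its pressing face. It starts 28 to 34 mm above the bed, that is 8 to 14 mm above the top of the block. Once it meets the block a spring above it (4 N per mm) yields, up to 10 mm, as the handle is turned on.
- clamp_handle (a joint): Angle of the clamp's T-handle about the vertical, rad; 0 when its crossbar lies along jig y; grows clockwise from above. 1 rad lowers the foot 4 mm; at 0 it is 11 mm above a block on the bed, once on it 1 rad more adds about 16 N. Range -2.2 to 5, starts at -0.75 to 0.75. Resists with 0.12 N m, more as it presses; up to about 25 N of clamping stays when let go.
- handle_grip (a point): Middle of the T-handle's horizontal crossbar (60 mm long, 11 mm thick) on the handle's axis, 39 mm above the arm; below it a 10 mm stem. The handle does not rise or sink when turned.
- tray: Loose plywood tray, outside 210 x 150 x 30 mm (long side along its x), walls and floor 6 mm; origin under the centre of its floor. Stands on the table to the right, empty at first.
- tube_1: Paint tube (unlabelled), about 33 x 120 x 25 mm, lying across the jack platform (length along jig x), 72 mm from the next; origin under its middle, length along its y, cap at -y, crimped thin end at +y; best gripped across its 33 mm width about 20 mm from the origin towards the cap. Two or three of the three tubes are present.
- tube_2: Paint tube (brown-banded), about 33 x 120 x 25 mm, lying across the jack platform (length along jig x), 72 mm from the next; origin under its middle, length along its y, cap at -y, crimped thin end at +y; best gripped across its 33 mm width about 20 mm from the origin towards the cap. Two or three of the three tubes are present.
- tube_3: Paint tube (red-banded), about 33 x 115 x 25 mm, lying across the jack platform (length along jig x), 72 mm from the next; origin under its middle, length along its y, cap at -y, crimped thin end at +y; best gripped across its 33 mm width about 20 mm from the origin towards the cap. Two or three of the three tubes are present.
- gesso_cup: Bystander to be left alone: open paper cup, 90 x 90 x 83 mm; origin under its middle.
- varnish_jar: Bystander to be left alone: brown glass jar with screw cap, 52 x 52 x 73 mm; origin under its middle.
- ink_bottle: Bystander to be left alone: black ink bottle, 42 x 42 x 60 mm; origin under its middle.

How it is judged:
On the way, in this order (a step that is already met when the one before it is completed fails the run):
1. every tube that is there lies in the tray (x of tube_1 in the frame of tray between -0.1 and 0.1 m and y of tube_1 in the frame of tray between -0.071 and 0.071 m and z of tube_1 in the frame of tray between 0 and 0.045 m and x of tube_2 in the frame of tray between -0.1 and 0.1 m and y of tube_2 in the frame of tray between -0.071 and 0.071 m and z of tube_2 in the frame of tray between 0 and 0.045 m and x of tube_3 in the frame of tray between -0.1 and 0.1 m and y of tube_3 in the frame of tray between -0.071 and 0.071 m and z of tube_3 in the frame of tray between 0 and 0.045 m), for 0.2 s.
2. the block lies let go on the bed under the clamp arm, its other end over the jack (x of board in the frame of jig between -0.018 and 0.018 m and y of board in the frame of jig between 0.025 and 0.095 m and z of board in the frame of jig between 0.097 and 0.106 m and angle between the y axis of board and the y axis of jig, either way round below 0.15 rad and angle between board's own z axis and vertical below 0.02 rad and contact force between the fingers and board below 0.1 N), for 0.2 s.
3. the jack platform touches the block without lifting it (block tilted less than 0.02 rad) (all of step 2 and contact force between board and jack_platform above 0.2 N), for 0.3 s.
4. the clamp foot presses the block with more than 6 N (x of board in the frame of jig between -0.018 and 0.018 m and y of board in the frame of jig between 0.025 and 0.095 m and z of board in the frame of jig between 0.097 and 0.106 m and angle between the y axis of board and the y axis of jig, either way round below 0.15 rad and angle between board's own z axis and vertical below 0.02 rad and contact force between board and jack_platform above 0.2 N and contact force between board and clamp_foot above 6 N), for 0.3 s.
At the end, for the whole second after the job is handed in: Tubes in the tray. Block let go on the bed (middle at jig x within 18 mm of 0, jig y 25 to 95 mm, turned less than 0.15 rad, tilted less than 0.02 rad), touched from below by the jack platform (over 0.2 N) and held by the clamp foot (over 6 N) (all of step 1 and all of step 4 and contact force between the fingers and board below 0.1 N and linear speed of board below 0.01 m/s).
It fails at once if the clamp is forced: foot presses the block with more than 80 N (contact force between board and clamp_foot above 80 N).
It fails at once if the jack forces the block up: tilted more than 0.06 rad while on the bed under the arm (contact force between board and jack_platform above 0.2 N and angle between board's own z axis and vertical above 0.06 rad and horizontal distance between board and clamp_foot below 0.09 m and contact force between the fingers and board below 0.1 N).
It fails at once if a bystander is moved more than 40 mm (distance of any of gesso_cup, varnish_jar, ink_bottle from where it was at the start of the episode above 0.04 m).
Of tube_1, tube_2, tube_3 only 2 to 3 are there at a start; the rules pass over those that are not, and their reading is None.
At some moment in a run one of tray may be knocked a few centimetres aside while the robot is not near it.
Once in a run the grip may slacken for a moment while it holds something.
It also fails if it takes over 208 s, if anything falls off the work surface, if the arm or the gripper's body presses on something with over 40 N, if the wrist force passes 120 N, or if a joint passes its speed limit or range.

ROBOT

A 7-joint arm with a two-finger parallel gripper is mounted at the origin on the work surface; the furniture and walls round the work are solid. World frame = base frame: x ahead of the robot, y to its left, z up, the work surface at z = 0. Lengths are in m, angles in rad, forces in N, time in s.
With the tool pointing down it reaches from about 0.425 to 0.825 m from the base axis. Payload 3.6 kg.
Tool frame: the origin (TCP) lies at the very end of the fingers, on their centre line; the grasp point (between the pads) lies 19 mm behind it; z points along the fingers, y is the line along which they close (so a half turn about z gives the same grasp; the last joint's range is limited). The gripper opens to 93 mm and grips with 3 to 60 N. Pads are 15 mm wide; open, the fingers measure 128 mm over their backs; the gripper's body (75 mm by 188 mm) begins 65 mm behind the grasp point.
Start: joints at [-0.026, 0.615, -0.013, 1.423, 0.008, 1.103, -0.04], TCP at [0.65, 0, 0.197] pointing down, gripper open.
Joint ranges: [-3.12, 3.12], [-0.3, 2.06], [-1.34, 1.32], [0.26, 2.42], [-1.36, 4.5], [0.01, 1.98], [-2.84, 2.84]. Speed limits (rad/s): [2.79, 2.79, 3.14, 3.14, 3.14, 3.14, 3.14].

INTERFACE

Orientations are given as a rotation vector (axis times angle).
In Python, from station import r, read_camera, workorder gives the robot as it stands.
- The arm moves only by the tool play_rows, never from a script. Its argument "deltas" is a list that holds one entry, the list of rows, each a list of 7 numbers: the shift along the tool's x, y, z as a fraction of full scale, then the turn, a rotation vector about the tool's x, y, z as a fraction of full scale, then the opening, from -1 (shut) to 1 (fully open). In form: [[[x, y, z, ax, ay, az, claw], ...]]. A call has 1 to 20 rows; each row is the pose to reach, as a shift and turn from the pose commanded when the call began, along the tool's axes at that moment; what a row does not reach only later rows make up. Full scale, the value 1, is 0.75 m for a shift and 45 degrees for a turn. A row lasts 1/8 s, in which the tool goes at most 62.5 mm and 10.7 degrees, less where a joint would pass 70% of its speed; a pose out of reach is approached as far as the arm can. A call with a number of a shift or a turn outside -1 to 1 is refused whole. A call with a gripper value outside its range is refused whole. The fingers move at their own pace and stop on an object; the grip force is fixed at half the most. Time passes only in rows, so rows that repeat a pose let the fingers close. It gives the time, the measured TCP pose, the force, the opening and the grip force at its end, in the units of the state.
- r.sense(): the state, without advancing time (a new reading comes with each control period).
- read_camera(name): name is "scene" or "side" or "wrist"; returns a dict with "img" (480x640x3 uint8, red, green, blue), "intrinsics" (3x3 intrinsics, pixels), "rvec" (rotation vector, rad) and "tvec" (3), from world to camera coordinates, as OpenCV has them. Camera axes: x right, y down, z forward; pixel columns grow to the right and rows downward; lengths in m; the calibration is good to about 2 mm. A picture is of the moment at which its call begins. There is no depth.
- workorder.close_job(): hands the job in; it is judged then, once.
The state is a dict: "t": time; "qpos": joint angles; "joint_vel": joint speeds; "tau": joint torques, N m; "eef_pos": TCP position; "eef_rot": TCP orientation; "wrist_force": force on the tool from outside, world axes, zero at the start; "moment": the same for the moment, N m; "grip_width": finger opening in m; "gripper_force": force on a finger pad.
Only numpy, scipy, OpenCV 4.12 (cv2) and the standard library are available. Lean on these libraries where they do the work, as an engineer would, in place of code of your own. Each camera call takes 0.05 s, during which the arm holds its last target. There are 200 camera calls.

## Working session

There is one attempt and no reset: what is moved stays moved. The work goes in short steps, Python scripts to look and compute and a tool call to move; the robot and the scene stay as the last step left them, time stands still between calls to the robot, and variables do not carry over. Pictures are saved under pics/ and viewed, at most 14 in all, crops included, and the job is handed in when it is done.

Besides the shell and the picture viewer there is one more tool, called as name(argument=value, ...), one argument or row to a line, values as JSON. play_rows: Moves the arm, as the interface text tells. Shift numbers are shares of 0.75 m and turn numbers shares of 45 degrees, none past 1 either way. Its arguments: {"type":"object","properties":{"deltas":{"type":"array","items":{"type":"array","items":{"type":"array","items":{"type":"number","minimum":-1,"maximum":1}}}}},"required":["deltas"]}

```bash
mkdir -p pics; ls; cat > h.py <<'E'
import numpy as np, cv2
from scipy.spatial.transform import Rotation as R
from station import r, read_camera, workorder
def cam(n):
    c=read_camera(n); c['K']=np.array(c['intrinsics'],float); c['R']=R.from_rotvec(np.ravel(c['rvec'])).as_matrix(); c['t']=np.ravel(c['tvec']).astype(float); return c
def save(c,f): cv2.imwrite('pics/'+f,cv2.cvtColor(c['img'],cv2.COLOR_RGB2BGR))
def ray(c,u,v):
    d=c['R'].T@np.linalg.solve(c['K'],[u,v,1.]); return -c['R'].T@c['t'],d
def plane(c,u,v,z):
    o,d=ray(c,u,v); return o+d*(z-o[2])/d[2]
def tri(c1,p1,c2,p2):
    o1,d1=ray(c1,*p1); o2,d2=ray(c2,*p2); s=np.linalg.lstsq(np.c_[d1,-d2],o2-o1,rcond=None)[0]
    a,b=o1+s[0]*d1,o2+s[1]*d2; return (a+b)/2,np.linalg.norm(a-b)
def proj(c,p):
    q=c['K']@(c['R']@np.array(p)+c['t']); return q[:2]/q[2]
E
python3 - <<'E'
from h import *
for n in('scene','side','wrist'):
    c=cam(n); save(c,n+'0.png'); print(n,-c['R'].T@c['t'],c['R'][2],c['K'][0,0])
s=r.sense();print(s)
E
```

```text
pics
scene [ 0.05372354 -0.64279453  1.04477226] [ 0.41695237  0.49547627 -0.76200655] 446.03760675167763
side [0.20335443 1.09983537 1.0138983 ] [ 0.23604025 -0.77304469 -0.58880125] 603.6665414951466
wrist [0.65001974 0.08216919 0.38373631] [-0.00118048 -0.29582262 -0.95524216] 352.4617459358565
{'t': 0.15, 'qpos': array([-0.02649665,  0.61572105, -0.01260775,  1.42449029,  0.00811334,
        1.10340262, -0.04041749]), 'joint_vel': array([ 0.00030367, -0.0015844 ,  0.001203  , -0.00415015, -0.00036356,
       -0.00042471,  0.00078376]), 'tau': array([ 1.13936116e-03, -4.59350109e+01,  2.09416850e-01, -1.65943640e+01,
       -6.11101720e-02,  1.81601685e-02,  1.63591380e-04]), 'eef_pos': array([6.49367087e-01, 3.78155763e-06, 1.96545218e-01]), 'eef_rot': array([-2.22042639, -2.22051898,  0.0022258 ]), 'wrist_force': array([-0.61963966, -0.13405406,  0.73169857]), 'moment': array([-0.00282481, -0.02032815,  0.07566153]), 'gripper_force': 0.0, 'grip_width': 0.09292332932600578}
```

View pics/scene0.png

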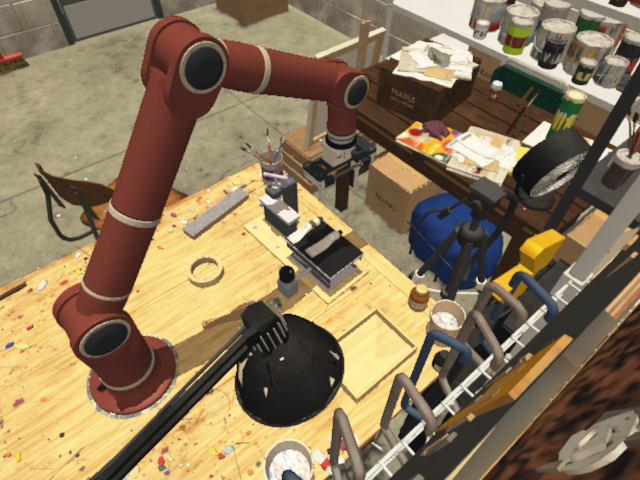

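View pics/side0.png

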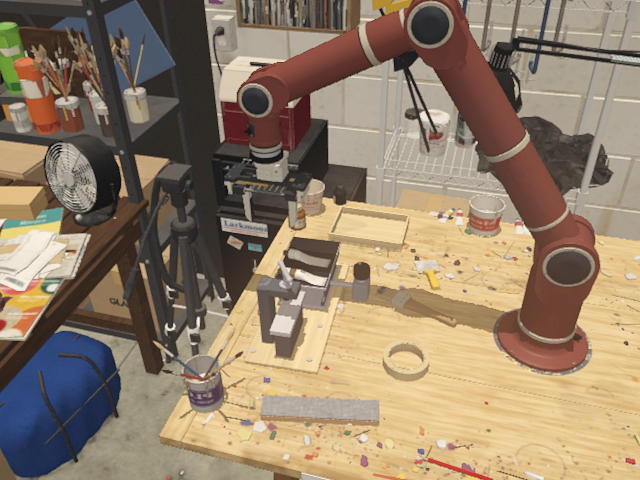

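The scene view shows the jig near (310,245), block (217,213), tray (375,355) and knob (288,275). The side view shows the block at (320,410), clamp (285,300), knob (361,280) and tray (368,226). I'll zoom in on both.

```bash
python3 - <<'E'
from h import *
a=cv2.imread('pics/scene0.png');b=cv2.imread('pics/side0.png')
def crop(im,x,y,w,h): return cv2.resize(im[y:y+h,x:x+w],(800,600),interpolation=cv2.INTER_CUBIC)
cv2.imwrite('pics/sc.png',crop(a,180,160,200,150));cv2.imwrite('pics/si.png',crop(b,220,190,200,150))
c1=cam('scene');c2=cam('side')
print('lamp',tri(c1,(290,370),c2,(503,75)))
for n,p1,p2 in(('knobtop',(287,272),(361,267)),('boardmid',(217,213),(320,408)),('tray',(376,352),(369,227)),('jar',(419,293),(298,215))):
    print(n,tri(c1,p1,c2,p2))
def q(c,uv,z): 
    for p in uv: print(plane(c,*p,z).round(4))
print('board side-view top');
m=None
h=cv2.cvtColor(c2['img'],cv2.COLOR_RGB2HSV)
g=((h[...,1]<45)&(h[...,2]>90)&(h[...,2]<190)).astype(np.uint8); g[:385]=0;g[430:]=0;g[:,:245]=0;g[:,400:]=0
g=cv2.morphologyEx(g,cv2.MORPH_OPEN,np.ones((3,3)))
k=max(cv2.findContours(g,0,2)[0],key=cv2.contourArea)
w=np.array([plane(c2,*p[0],.02)[:2] for p in k]);print(cv2.minAreaRect((w*1000).astype(np.float32)))
E
```

```text
lamp (array([ 0.18395996, -0.41610425,  0.46305433]), np.float64(0.016068799577304758))
knobtop (array([ 0.4406961, -0.0443612,  0.0874798]), np.float64(0.000528067176736203))
boardmid (array([0.43808067, 0.33473432, 0.00975327]), np.float64(0.0012895268816698541))
tray (array([ 0.48900627, -0.33758552,  0.00753268]), np.float64(0.016210963724458356))
jar (array([ 0.68917432, -0.2961827 ,  0.04101107]), np.float64(0.008131410655283456))
board side-view top
((437.6363830566406, 340.80133056640625), (236.7747802734375, 49.154178619384766), 11.964874267578125)
```

View pics/sc.png

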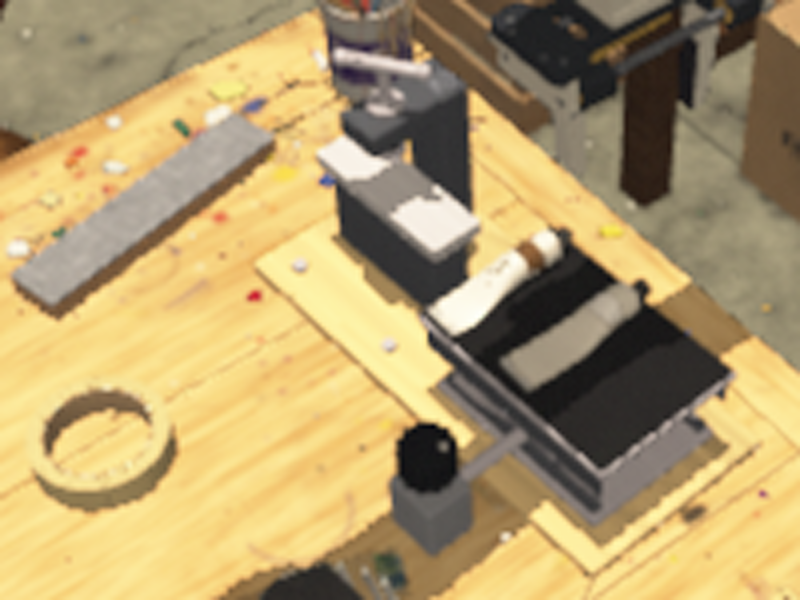

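View pics/si.png

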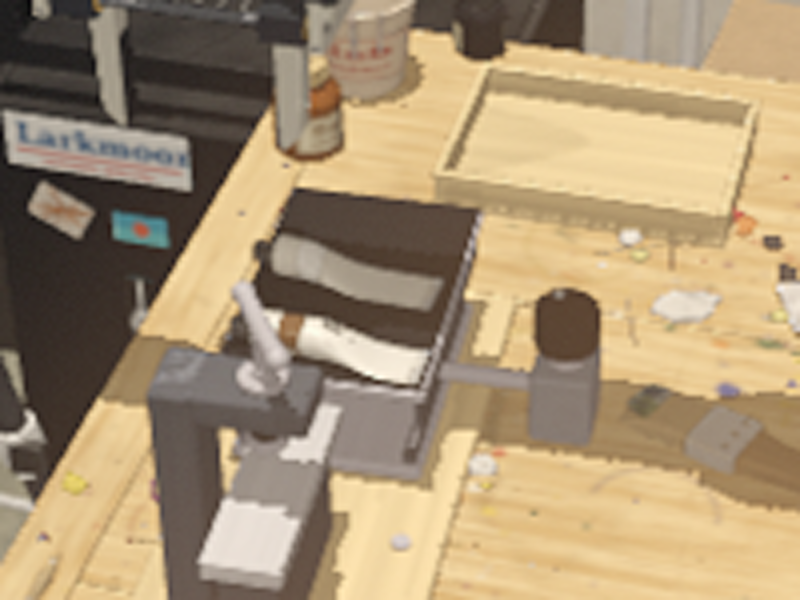

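View pics/wrist0.png

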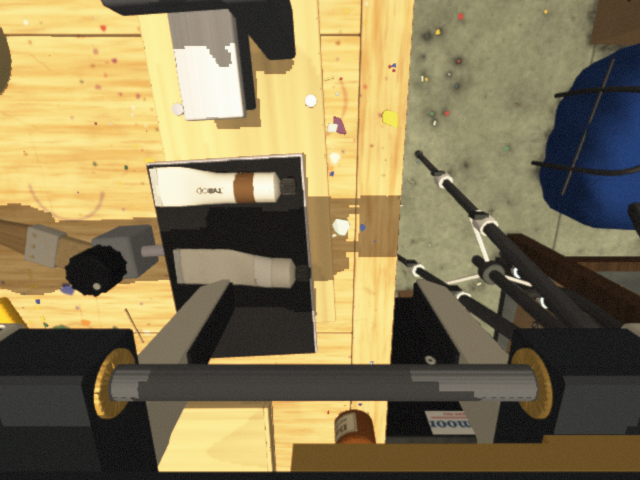

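The zooms show two tubes, brown-banded and unlabelled, with caps at the +x end. The platform, bed, knob and tray are clear in the wrist and side views, so I'll compute positions.

```bash
python3 - <<'E'
from h import *
c1=cam('scene');c2=cam('side');c3=cam('wrist')
f1=lambda x,y:(180+x/4,160+y/4); f2=lambda x,y:(220+x/4,190+y/4)
for n,a,b,h in(('plat FL(+y)',f1(427,315),(150,164),c1),('plat FR',f1(600,470),f2(480,212),None),('plat BR',f1(732,375),(316,352),c1),
 ('bed front end-y',f1(438,257),(186,118),c1),('bed back end -y',f1(478,230),(243,118),c1)):
    print(n,tri(c1,a,c2 if h is None else c3,b))
print('platform wrist z.088',[plane(c3,*p,.088)[:2].round(4) for p in((150,164),(303,154),(316,352))])
print('bed wrist z.1',[plane(c3,*p,.1)[:2].round(4) for p in((186,118),(243,118),(170,12))])
print('bed -y end scene z.1',[plane(c1,*f1(*p),.1)[:2].round(4) for p in((438,257),(478,230),(318,155))])
print('bed side z.1',[plane(c2,*f2(*p),.1)[:2].round(4) for p in((200,567),(283,575))])
print('tray side z.03',[plane(c2,*f2(*p),.03)[:2].round(4) for p in((490,68),(758,100),(727,225),(435,178))])
print('tubes wrist z.10',[plane(c3,*p,.1)[:2].round(4) for p in((153,187),(294,187),(176,267),(309,272))])
print('knob tri',tri(c1,f1(428,455),c2,f2(567,318)), tri(c1,f1(428,455),c3,(96,271)))
print('handle',tri(c1,f1(385,62),c2,f2(262,328)), tri(c1,f1(337,52),c2,f2(240,288)), tri(c1,f1(430,72),c2,f2(285,368)))
E
```

```text
plat FL(+y) (array([0.50868008, 0.0525106 , 0.08680726]), np.float64(0.004509793873879124))
plat FR (array([ 0.51714398, -0.12988909,  0.0867078 ]), np.float64(0.0018866214124878171))
plat BR (array([ 0.64235543, -0.12620871,  0.08724312]), np.float64(0.003305054834878622))
bed front end-y (array([0.54502796, 0.08820182, 0.0926816 ]), np.float64(0.0051460687155662575))
bed back end -y (array([0.58698721, 0.09054031, 0.09010737]), np.float64(0.0009693506630585569))
platform wrist z.088 [array([0.5076, 0.0542]), array([0.6342, 0.0623]), array([ 0.6438, -0.1267])]
bed wrist z.1 [array([0.5459, 0.0899]), array([0.5894, 0.0899]), array([0.5427, 0.1607])]
bed -y end scene z.1 [array([0.5425, 0.0802]), array([0.5812, 0.0833]), array([0.5347, 0.221 ])]
bed side z.1 [array([0.5762, 0.2382]), array([0.5314, 0.2323])]
tray side z.03 [array([ 0.5737, -0.3839]), array([ 0.3729, -0.3913]), array([ 0.3686, -0.2328]), array([ 0.576 , -0.2357])]
tubes wrist z.10 [array([0.5131, 0.0371]), array([0.6272, 0.037 ]), array([ 0.5231, -0.0324]), array([ 0.6384, -0.0372])]
knob tri (array([ 0.43936501, -0.04456   ,  0.08016957]), np.float64(0.0010018054491094269)) (array([ 0.43967753, -0.04444855,  0.08039095]), np.float64(0.00044804641395680705))
handle (array([0.56287986, 0.16498933, 0.21216114]), np.float64(0.006511256099686744)) (array([0.55133785, 0.17794498, 0.23724319]), np.float64(0.033860463540921495)) (array([0.57278703, 0.15286034, 0.18772005]), np.float64(0.04721764689552273))
```

play_rows(
  deltas=[
    [[-0.045, -0.066, 0, 0, 0, 1, 0.2], [-0.045, -0.066, 0, 0, 0, 1, 0.2], [-0.045, -0.066, 0, 0, 0, 1, 0.2], [-0.045, -0.066, 0, 0, 0, 1, 0.2], [-0.045, -0.066, 0, 0, 0, 1, 0.2], [-0.045, -0.066, 0, 0, 0, 1, 0.2], [-0.045, -0.066, 0, 0, 0, 1, 0.2]],
  ],
)

```text
t: 1.27
eef_pos: [0.6005, -0.0338, 0.1974]
eef_rot: [-2.901, -1.204, 0.0]
wrist_force: [0.7, -0.1, 0.1]
grip_width: 0.0558
gripper_force: 0.0
```

play_rows(
  deltas=[
    [[0, 0, 0, 0, 0, 1, 0.2], [0, 0, 0, 0, 0, 1, 0.2], [0, 0, 0, 0, 0, 1, 0.2], [0, 0, 0, 0, 0, 1, 0.2], [0, 0, 0, 0, 0, 1, 0.2], [0, 0, 0, 0, 0, 1, 0.2], [0, 0, 0, 0, 0, 1, 0.2]],
  ],
)

```text
t: 2.15
eef_pos: [0.6005, -0.0338, 0.1975]
eef_rot: [-3.141, -0.003, 0.0]
wrist_force: [-0.0, -0.8, 0.3]
grip_width: 0.0558
gripper_force: 0.0
```

play_rows(
  deltas=[
    [[0, 0, 0.05, 0, 0, 0, 0.2], [0, 0, 0.09, 0, 0, 0, 0.2], [0, 0, 0.115, 0, 0, 0, 0.2], [0, 0, 0.133, 0, 0, 0, 0.2], [0, 0, 0.133, 0, 0, 0, 0.2], [0, 0, 0.133, 0, 0, 0, -1], [0, 0, 0.133, 0, 0, 0, -1], [0, 0, 0.133, 0, 0, 0, -1], [0, 0, 0.133, 0, 0, 0, -1], [0, 0, 0.133, 0, 0, 0, -1], [0, 0, 0.133, 0, 0, 0, -1], [0, 0, 0.11, 0, 0, 0, -1], [0, 0, 0.06, 0, 0, 0, -1], [0, 0, 0, 0, 0, 0, -1], [0, 0, 0, 0, 0, 0, -1]],
  ],
)

```text
t: 4.03
eef_pos: [0.6035, -0.0347, 0.2028]
eef_rot: [3.141, -0.0, 0.016]
wrist_force: [0.2, -0.1, -1.2]
grip_width: 0.0004
gripper_force: 0.0
```

```bash
cat > tray.py <<'E'
from h import *
def tray():
    c=cam('side'); h=cv2.cvtColor(c['img'],cv2.COLOR_RGB2HSV)
    return c
c=tray(); save(c,'s1.png'); x,y=300,190
cv2.imwrite('pics/s1c.png',cv2.resize(cv2.cvtColor(c['img'],4)[190:280,270:430],(800,450),interpolation=2))
E
python3 tray.py
```

```text
(no output)
```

View pics/s1c.png

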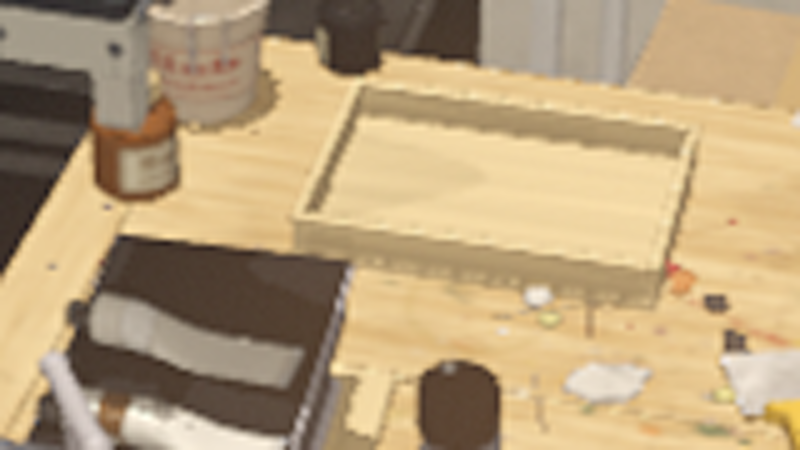

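The fingers closed on nothing: I was too high, and the tube is still in place. I'll re-measure it from the wrist camera.

```bash
python3 - <<'E'
from h import *
c=cam('wrist'); save(c,'w1.png')
s=r.sense();print(s['eef_pos'],s['eef_rot'])
print('platform centre px',proj(c,(.575,-.036,.09)),proj(c,(.5808,-.035,.1)))
E
```

```text
[ 0.60057544 -0.03372175  0.1984914 ] [-3.14130575e+00 -3.93343618e-06 -2.28377673e-03]
platform centre px [324.16463435 257.60468251] [323.05313787 255.28737141]
```

View pics/w1.png

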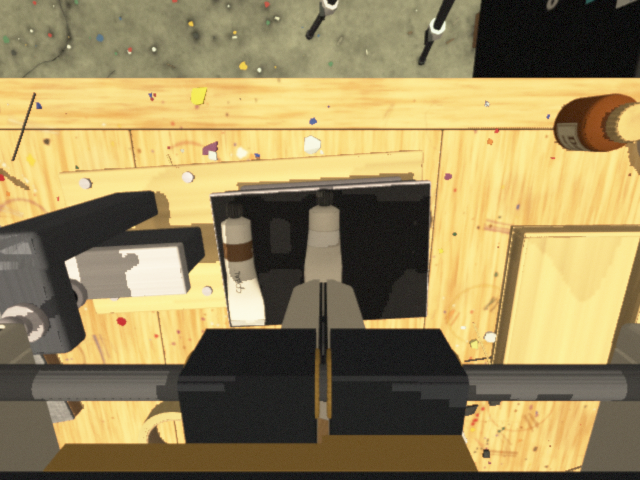

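The wrist view shows tube 1 centred under the gripper, cap at (322,195). I'll retry lower.

play_rows(
  deltas=[
    [[0, 0, 0, 0, 0, 0, 0.2], [0, 0, 0, 0, 0, 0, 0.2], [0, 0, 0, 0, 0, 0, 0.2], [0, 0, 0, 0, 0, 0, 0.2], [0, 0, 0.05, 0, 0, 0, 0.2], [0, 0, 0.1, 0, 0, 0, 0.2], [0, 0, 0.13, 0, 0, 0, 0.2], [0, 0, 0.142, 0, 0, 0, 0.2], [0, 0, 0.142, 0, 0, 0, 0.2], [0, 0, 0.142, 0, 0, 0, 0.2], [0, 0, 0.142, 0, 0, 0, -1], [0, 0, 0.142, 0, 0, 0, -1], [0, 0, 0.142, 0, 0, 0, -1], [0, 0, 0.142, 0, 0, 0, -1], [0, 0, 0.142, 0, 0, 0, -1], [0, 0, 0.142, 0, 0, 0, -1], [0, 0, 0.142, 0, 0, 0, -1]],
  ],
)

```text
t: 6.25
eef_pos: [0.6013, -0.0347, 0.0942]
eef_rot: [3.141, -0.001, 0.004]
wrist_force: [-4.3, -0.3, 15.2]
grip_width: 0.0005
gripper_force: 8.3
```

play_rows(
  deltas=[
    [[0, 0, -0.06, 0, 0, 0, -1], [0, 0, -0.14, 0, 0, 0, -1], [0, 0, -0.14, 0, 0, 0, -1], [0, 0, -0.14, 0, 0, 0, 0.2], [0, 0, -0.14, 0, 0, 0, 0.2], [0, 0, -0.14, 0, 0, 0, 0.2], [0, 0, -0.14, 0, 0, 0, 0.2]],
  ],
)

```text
t: 7.12
eef_pos: [0.6001, -0.0337, 0.1951]
eef_rot: [3.142, 0.0, -0.003]
wrist_force: [0.3, 0.3, -0.3]
grip_width: 0.0355
gripper_force: 0.0
```

```bash
python3 - <<'E'
from h import *
c=cam('wrist');d=cam('side');e=cam('scene');s=r.sense();print(s['grip_width'],s['eef_pos'])
a=cv2.resize(c['img'][140:340,190:450],(520,400),interpolation=2)
b=cv2.resize(d['img'][225:315,260:360],(280,252),interpolation=2)
f=cv2.resize(e['img'][205:295,275:375],(280,252),interpolation=2)
o=np.zeros((504,800,3),np.uint8);o[:400,:520]=a;o[:252,520:]=b;o[252:,520:]=f
save({'img':o},'m1.png')
E
```

```text
0.04838275981252752 [ 0.6004084  -0.03375725  0.19569268]
```

View pics/m1.png

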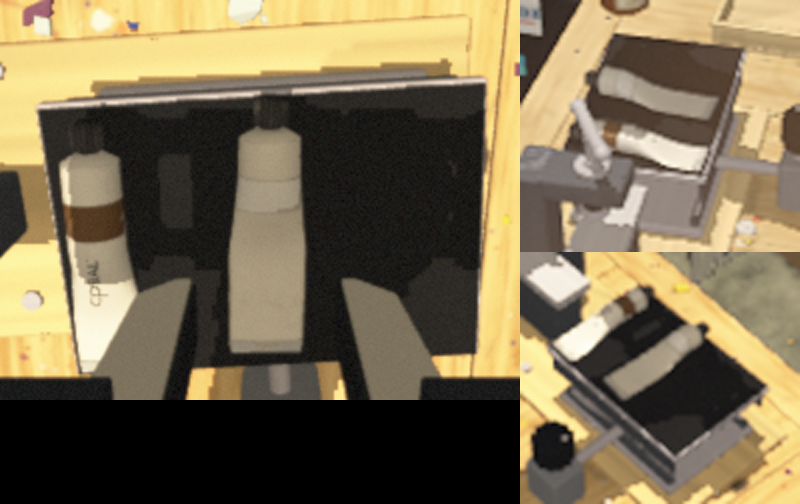

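The composite shows both tubes still on the platform, with tube 1 between the open fingers in y. I'll check where the TCP falls along it.

```bash
python3 - <<'E'
from h import *
c=cam('wrist');d=cam('side');e=cam('scene')
f=lambda x,y:(190+x/2,140+y/2)
for n,p,z in(('cap',(271,97),.1),('crimp',(265,352),.09),('t2cap',(88,122),.1),('t2crimp',(103,372),.09),('shoulder',(269,130),.11)): print(n,plane(c,*f(*p),z))
print('platform',[plane(c,*f(*p),.088).round(4) for p in((38,108),(485,80),(476,353),(80,372))])
g=lambda x,y:(260+x*100/280,225+y*90/252); k=lambda x,y:(275+x*100/280,205+y*90/252)
print('capxy tri',tri(c,f(271,97),d,g(85,78)),tri(c,f(271,97),e,k(183,76)),tri(e,k(183,76),d,g(85,78)))
print('crimp tri',tri(c,f(265,352),d,g(195,107)),tri(c,f(265,352),e,k(92,135)))
E
```

```text
cap [ 0.63766931 -0.03659045  0.1       ]
crimp [ 0.51646811 -0.03409867  0.09      ]
t2cap [0.62746589 0.03790401 0.1       ]
t2crimp [0.50584301 0.04234288 0.09      ]
shoulder [ 0.62625269 -0.03575915  0.11      ]
platform [array([0.6311, 0.0616, 0.088 ]), array([ 0.6428, -0.1259,  0.088 ]), array([ 0.5148, -0.1334,  0.088 ]), array([0.5046, 0.0538, 0.088 ])]
capxy tri (array([ 0.63003184, -0.04000399,  0.09559626]), np.float64(0.015233631592582862)) (array([ 0.63694933, -0.03568956,  0.10030345]), np.float64(0.00235464393158387)) (array([ 0.62675245, -0.03857384,  0.10396908]), np.float64(0.012396435722504654))
crimp tri (array([ 0.51785309, -0.03397014,  0.09200979]), np.float64(0.0004886911712537582)) (array([ 0.51952277, -0.03403986,  0.09544188]), np.float64(0.00016667655063240376))
```

```bash
python3 - <<'E'
from h import *
c=cam('side'); 
for x in(.6035,.6965): print(proj(c,(x,0,.197)))
for z in(.08,.088,.1): print(z,[proj(c,(.5148,-.1334,z)),proj(c,(.5148+.01*0,-.1334,z))][0])
s=r.sense(); print(s['eef_pos'],s['grip_width'])
w=cam('wrist')
for y in(-1,1):print('tip',proj(w,s['eef_pos']+[0,y*s['grip_width']/2,0]))
E
```

```text
[290.67508262 230.99343001]
[253.83948083 225.3488583 ]
0.08 [340.88300652 244.25884973]
0.088 [340.89755479 241.78262584]
0.1 [340.9195414  238.04034042]
[ 0.6004834  -0.03372338  0.19594027] 0.05558285480458463
tip [369.64850746 279.74278684]
tip [273.43814503 279.7280735 ]
```

play_rows(
  deltas=[
    [[0, 0, 0.05, 0, 0, 0, 0.2], [0, 0, 0.1, 0, 0, 0, 0.2], [0, 0, 0.125, 0, 0, 0, 0.2], [0, 0, 0.134, 0, 0, 0, 0.2], [0, 0, 0.138, 0, 0, 0, 0.2], [0, 0, 0.14, 0, 0, 0, 0.2], [0, 0, 0.14, 0, 0, 0, 0.2], [0, 0, 0.14, 0, 0, 0, 0.2]],
  ],
)

```text
t: 8.52
eef_pos: [0.6008, -0.0337, 0.0915]
eef_rot: [-3.142, -0.0, -0.001]
wrist_force: [-0.3, -0.9, -0.1]
grip_width: 0.0558
gripper_force: 0.0
```

play_rows(
  deltas=[
    [[0, 0, 0, 0, 0, 0, -1], [0, 0, 0, 0, 0, 0, -1], [0, 0, 0, 0, 0, 0, -1]],
  ],
)

```text
t: 8.9
eef_pos: [0.6005, -0.0337, 0.091]
eef_rot: [-3.142, -0.0, 0.0]
wrist_force: [-0.9, 0.4, 1.3]
grip_width: 0.0305
gripper_force: 0.0
```

play_rows(
  deltas=[
    [[0, 0, 0, 0, 0, 0, -1], [0, 0, 0, 0, 0, 0, -1]],
  ],
)

```text
t: 9.15
eef_pos: [0.6007, -0.0341, 0.0917]
eef_rot: [3.141, -0.0, 0.001]
wrist_force: [-3.6, 1.4, 13.5]
grip_width: 0.0109
gripper_force: 19.5
```

```bash
python3 - <<'E'
from h import *
w=cam('wrist');d=cam('side');s=r.sense();print(s['grip_width'],s['gripper_force'],s['eef_pos'],s['wrist_force'])
o=np.zeros((480,800,3),np.uint8);o[:,:400]=w['img'][:,120:520]
o[:360,400:]=cv2.resize(d['img'][225:315,260:360],(400,360),interpolation=2)
save({'img':o},'m2.png')
E
```

```text
0.0033312531874253584 8.969959445093991 [ 0.60100906 -0.03460747  0.0935281 ] [-4.01248229e+00  8.46610565e-03  1.69110003e+01]
```

View pics/m2.png

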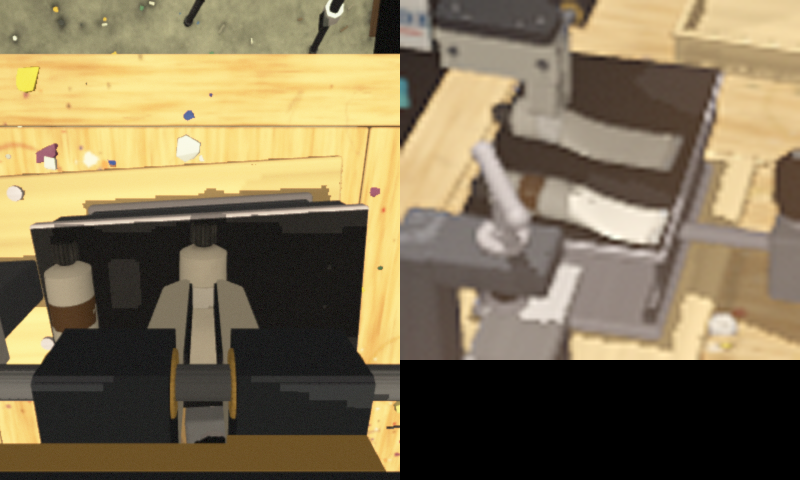

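The fingers are riding over the round top, so the tube is lower than I assumed. I'll open, shift towards the cap and go lower while watching the force.

play_rows(
  deltas=[
    [[0, 0, -0.01, 0, 0, 0, 0.2], [0, 0, -0.01, 0, 0, 0, 0.2], [0, 0, -0.01, 0, 0, 0, 0.2], [0, 0, -0.01, 0, 0, 0, 0.2], [0, 0, -0.01, 0, 0, 0, 0.2], [0.009, 0, 0, 0, 0, 0, 0.2], [0.009, 0, 0, 0, 0, 0, 0.2], [0.009, 0, 0.002, 0, 0, 0, 0.2], [0.009, 0, 0.004, 0, 0, 0, 0.2], [0.009, 0, 0.004, 0, 0, 0, 0.2], [0.009, 0, 0.004, 0, 0, 0, 0.2]],
  ],
)

```text
t: 10.62
eef_pos: [0.6072, -0.0337, 0.0881]
eef_rot: [-3.142, 0.0, -0.0]
wrist_force: [-0.6, 0.1, -0.8]
grip_width: 0.0557
gripper_force: 0.0
```

play_rows(
  deltas=[
    [[0, 0, 0.002, 0, 0, 0, 0.2], [0, 0, 0.003, 0, 0, 0, 0.2], [0, 0, 0.004, 0, 0, 0, 0.2], [0, 0, 0.004, 0, 0, 0, 0.2]],
  ],
)

```text
t: 11.12
eef_pos: [0.6072, -0.0337, 0.0848]
eef_rot: [-3.142, -0.0, 0.0]
wrist_force: [-0.5, 0.1, 0.1]
grip_width: 0.0556
gripper_force: 0.0
```

play_rows(
  deltas=[
    [[0, 0, 0, 0, 0, 0, -1], [0, 0, 0, 0, 0, 0, -1], [0, 0, 0, 0, 0, 0, -1], [0, 0, 0, 0, 0, 0, -1], [0, 0, 0, 0, 0, 0, -1], [0, 0, 0, 0, 0, 0, -1]],
  ],
)

```text
t: 11.88
eef_pos: [0.6072, -0.0338, 0.0849]
eef_rot: [3.142, 0.0, -0.0]
wrist_force: [-0.1, 0.1, -0.9]
grip_width: 0.0229
gripper_force: 28.3
```

play_rows(
  deltas=[
    [[0, 0, -0.03, 0, 0, 0, -1], [0, 0, -0.08, 0, 0, 0, -1], [0, 0, -0.11, 0, 0, 0, -1], [-0.01, 0.03, -0.11, 0, 0, 0, -1], [-0.03, 0.08, -0.11, 0, 0, 0, -1], [-0.05, 0.14, -0.11, 0, 0, 0, -1], [-0.07, 0.2, -0.11, 0, 0, 0, -1], [-0.09, 0.26, -0.11, 0, 0, 0, -1], [-0.11, 0.32, -0.11, 0, 0, 0, -1], [-0.125, 0.37, -0.11, 0, 0, 0, -1], [-0.135, 0.4, -0.11, 0, 0, 0, -1], [-0.139, 0.41, -0.11, 0, 0, 0, -1], [-0.139, 0.41, -0.11, 0, 0, 0, -1], [-0.139, 0.41, -0.11, 0, 0, 0, -1]],
  ],
)

```text
t: 13.62
eef_pos: [0.5039, -0.3393, 0.1673]
eef_rot: [-3.14, -0.004, -0.0]
wrist_force: [0.2, -0.3, -0.2]
grip_width: 0.0235
gripper_force: 28.3
```

```bash
python3 - <<'E'
from h import *
w=cam('wrist'); save(w,'w2.png');d=cam('side')
o=np.zeros((600,640,3),np.uint8);o[:480]=w['img'];o[480:,:240]=d['img'][180:300,260:500]
save({'img':o},'m3.png'); s=r.sense();print(s['eef_pos'],s['grip_width'])
print(proj(w,(.473,-.341,.01)))
E
```

```text
[ 0.50386171 -0.33960477  0.16736528] 0.023222481873140643
[324.01245236 244.91993951]
```

View pics/m3.png

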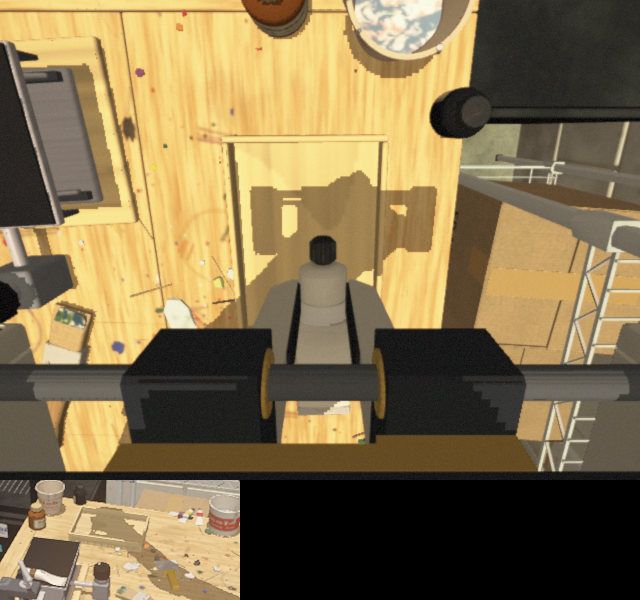

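The tube is held, and the tray's walls show at about cols 228 and 387 with the far wall at row 138.

```bash
python3 - <<'E'
from h import *
c=cam('wrist')
for p in((223,138),(387,137),(239,144),(379,144)): print(plane(c,*p,.03).round(4))
E
```

```text
[ 0.5791 -0.2514  0.03  ]
[ 0.5803 -0.3968  0.03  ]
[ 0.574  -0.2652  0.03  ]
[ 0.5743 -0.39    0.03  ]
```

play_rows(
  deltas=[
    [[0, 0.013, 0.05, 0, 0, 0, -1], [0, 0.013, 0.1, 0, 0, 0, -1], [0, 0.013, 0.15, 0, 0, 0, -1], [0, 0.013, 0.18, 0, 0, 0, -1], [0, 0.013, 0.195, 0, 0, 0, -1], [0, 0.013, 0.203, 0, 0, 0, -1], [0, 0.013, 0.203, 0, 0, 0, -1], [0, 0.013, 0.203, 0, 0, 0, -0.15], [0, 0.013, 0.203, 0, 0, 0, -0.15], [0, 0.013, 0.203, 0, 0, 0, -0.15], [0, 0.013, 0.203, 0, 0, 0, -0.15], [0, 0.013, 0.16, 0, 0, 0, -0.15], [0, 0.013, 0.1, 0, 0, 0, -0.15], [0, 0.013, 0.0, 0, 0, 0, 0.2], [0, 0.013, 0.0, 0, 0, 0, 0.2]],
  ],
)

```text
t: 15.65
eef_pos: [0.505, -0.3532, 0.1723]
eef_rot: [3.136, -0.0, 0.012]
wrist_force: [0.6, -0.3, -0.2]
grip_width: 0.0535
gripper_force: 0.0
```

play_rows(
  deltas=[
    [[0.01, -0.04, 0, 0, 0, 0, 0.1], [0.025, -0.1, 0, 0, 0, 0, 0.1], [0.04, -0.17, 0, 0.02, 0, 0, 0.1], [0.055, -0.24, 0, 0.04, 0, 0, 0.1], [0.07, -0.31, 0, 0.06, 0, 0, 0.1], [0.085, -0.38, 0, 0.09, 0, 0, 0.1], [0.1, -0.44, 0, 0.09, 0, 0, 0.1], [0.11, -0.48, 0, 0.09, 0, 0, 0.1], [0.122, -0.51, 0, 0.09, 0, 0, 0.1], [0.122, -0.518, 0, 0.09, 0, 0, 0.1], [0.122, -0.518, 0, 0.09, 0, 0, 0.1], [0.122, -0.518, 0, 0.09, 0, 0, 0.1], [0.122, -0.518, 0, 0.09, 0, 0, 0.1]],
  ],
)

```text
t: 17.27
eef_pos: [0.5943, 0.0361, 0.1676]
eef_rot: [-3.071, 0.003, -0.0]
wrist_force: [0.0, 0.2, 0.2]
grip_width: 0.0513
gripper_force: 0.0
```

```bash
python3 - <<'E'
from h import *
w=cam('wrist'); s=r.sense();print(s['eef_pos'],s['grip_width'],R.from_rotvec(s['eef_rot']).as_matrix().round(3))
h=cv2.cvtColor(w['img'],cv2.COLOR_RGB2HSV)
g=((w['img'].min(2)>110)|((h[...,0]<20)&(h[...,1]>100)&(h[...,2]>60))).astype(np.uint8)
print('tube pred cap/crimp px',proj(w,(.6275,.038,.098)),proj(w,(.5058,.042,.086)))
o=np.zeros((480,800,3),np.uint8);o[:,:640]=w['img'];save({'img':o[:,:640]},'w3.png')
for y in(330,): pass
for row in (190,210,230,250): 
    print(row,''.join('#' if v>110 else '.' for v in w['img'][row,200:420:3].min(1)))
E
```

```text
[0.59433511 0.03635344 0.1675517 ] 0.051185700165142636 [[ 1.    -0.002  0.   ]
 [-0.002 -0.998  0.07 ]
 [-0.    -0.07  -0.998]]
tube pred cap/crimp px [325.80034564 199.77354337] [322.0556972  334.59651024]
190 ...........#############........######################....................
210 .............###########..................................................
230 ......................................#########...........................
250 ####################......................................................
```

play_rows(
  deltas=[
    [[0.002, 0.004, 0.04, 0, 0, 0, 0.1], [0.002, 0.004, 0.08, 0, 0, 0, 0.1], [0.002, 0.004, 0.098, 0, 0, 0, 0.1], [0.002, 0.004, 0.105, 0, 0, 0, 0.1], [0.002, 0.004, 0.107, 0, 0, 0, 0.1], [0.002, 0.004, 0.107, 0, 0, 0, 0.1], [0.002, 0.004, 0.107, 0, 0, 0, -1], [0.002, 0.004, 0.107, 0, 0, 0, -1], [0.002, 0.004, 0.107, 0, 0, 0, -1], [0.002, 0.004, 0.107, 0, 0, 0, -1], [0.002, 0.004, 0.107, 0, 0, 0, -1], [0.002, 0.004, 0.107, 0, 0, 0, -1]],
  ],
)

```text
t: 18.82
eef_pos: [0.5961, 0.0401, 0.0873]
eef_rot: [-3.071, 0.0, -0.0]
wrist_force: [0.2, -0.8, 0.3]
grip_width: 0.0196
gripper_force: 28.6
```

play_rows(
  deltas=[
    [[0, -0.004, -0.03, 0, 0, 0, -1], [0, -0.007, -0.08, 0, 0, 0, -1], [0, -0.007, -0.107, 0, 0, 0, -1], [-0.01, 0.03, -0.11, 0, 0, 0, -1], [-0.025, 0.08, -0.113, -0.02, 0, 0, -1], [-0.04, 0.14, -0.117, -0.04, 0, 0, -1], [-0.055, 0.2, -0.121, -0.06, 0, 0, -1], [-0.07, 0.26, -0.125, -0.08, 0, 0, -1], [-0.09, 0.32, -0.13, -0.09, 0, 0, -1], [-0.11, 0.38, -0.134, -0.09, 0, 0, -1], [-0.12, 0.42, -0.137, -0.09, 0, 0, -1], [-0.123, 0.437, -0.138, -0.09, 0, 0, -1], [-0.123, 0.437, -0.138, -0.09, 0, 0, -1], [-0.123, 0.437, -0.138, -0.09, 0, 0, -1]],
  ],
)

```text
t: 20.58
eef_pos: [0.5047, -0.2917, 0.1669]
eef_rot: [-3.14, -0.005, 0.0]
wrist_force: [0.3, 0.0, -0.5]
grip_width: 0.0199
gripper_force: 28.4
```

```bash
python3 - <<'E'
from h import *
w=cam('wrist');s=r.sense();print(s['eef_pos'],s['grip_width'],s['eef_rot'])
o=np.zeros((480,640,3),np.uint8);o[:]=w['img'];d=cam('side');o[330:450,:200]=0;o[330:480,:200]=d['img'][190:340,280:480]
save({'img':o},'w4.png'); print([proj(w,(.58,y,.03)).round() for y in(-.25,-.397)])
E
```

```text
[ 0.50472373 -0.29173067  0.16700609] 0.01950771082135543 [-3.13988750e+00 -5.32211741e-03 -2.65124702e-05]
[array([276., 138.]), array([442., 139.])]
```

View pics/w4.png

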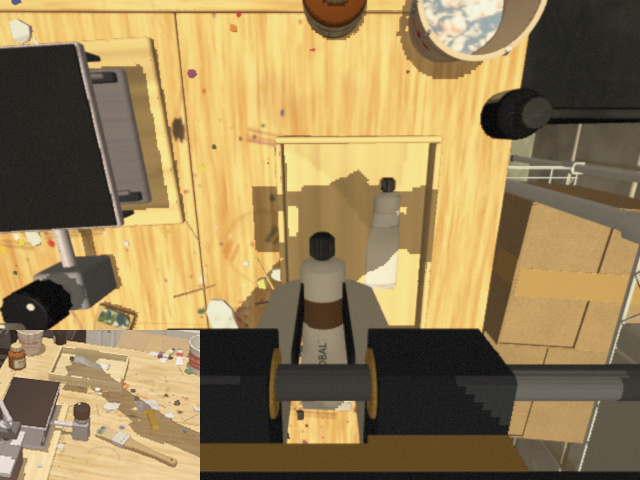

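Tube 1 is lying in the tray at (385,235), and the tray hasn't moved. I'll lower tube 2 next to it.

play_rows(
  deltas=[
    [[0, 0.002, 0.05, 0, 0, 0, -1], [0, 0.002, 0.1, 0, 0, 0, -1], [0, 0.002, 0.15, 0, 0, 0, -1], [0, 0.002, 0.18, 0, 0, 0, -1], [0, 0.002, 0.192, 0, 0, 0, -1], [0, 0.002, 0.198, 0, 0, 0, -1], [0, 0.002, 0.198, 0, 0, 0, -1], [0, 0.002, 0.198, 0, 0, 0, -0.35], [0, 0.002, 0.198, 0, 0, 0, -0.35], [0, 0.002, 0.198, 0, 0, 0, -0.35], [0, 0.002, 0.198, 0, 0, 0, -0.35], [0, 0.002, 0.16, 0, 0, 0, -0.35], [0, 0.002, 0.1, 0, 0, 0, -0.35], [0, 0.002, 0.0, 0, 0, 0, 0.6], [0, 0.002, 0.0, 0, 0, 0, 0.6], [0, 0.002, 0.0, 0, 0, 0, 0.6]],
  ],
)

```text
t: 22.68
eef_pos: [0.5039, -0.2955, 0.1678]
eef_rot: [3.141, 0.0, 0.002]
wrist_force: [0.9, 0.3, -0.6]
grip_width: 0.0557
gripper_force: 0.0
```

```bash
python3 - <<'E'
from h import *
w=cam('wrist');save(w,'w5.png');s=r.sense();print(s['eef_pos'],s['grip_width'],s['eef_rot'],s['qpos'].round(2))
# knob, jig handle re-measure on this view for later
d=cam('side');h=cv2.cvtColor(d['img'],cv2.COLOR_RGB2HSV)
save(d,'s5.png')
g=((h[...,1]<45)&(h[...,2]>90)&(h[...,2]<190)).astype(np.uint8); g[:385]=0;g[430:]=0;g[:,:245]=0;g[:,400:]=0
g=cv2.morphologyEx(g,cv2.MORPH_OPEN,np.ones((3,3)))
k=max(cv2.findContours(g,0,2)[0],key=cv2.contourArea)
q=np.array([plane(d,*p[0],.02)[:2] for p in k]);b=cv2.boxPoints(cv2.minAreaRect((q*1000).astype(np.float32)));print(b)
E
```

```text
[ 0.50313663 -0.29481599  0.16630828] 0.05971103498455718 [-3.14024566e+00 -4.33665693e-04  2.30961402e-03] [ 0.24  0.57  0.41  1.67 -0.27  0.96 -0.83]
[[316.76288 340.30917]
 [326.95312 292.22287]
 [558.54694 341.3013 ]
 [548.3567  389.3876 ]]
```

View pics/w5.png

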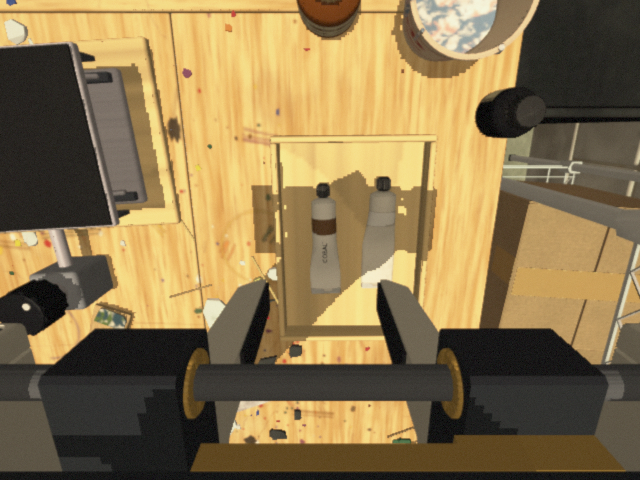

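Both tubes are in the tray at (325,245) and (380,240). Next is the block.

play_rows(
  deltas=[
    [[-0.01, -0.03, -0.05, 0, 0, 0, 1], [-0.03, -0.09, -0.1, 0, 0, 0, 1], [-0.06, -0.15, -0.107, 0, 0, 0, 1], [-0.09, -0.22, -0.107, 0, 0, 0, 1], [-0.11, -0.29, -0.107, 0, 0, 0, 1], [-0.12, -0.36, -0.107, 0, 0, 0, 1], [-0.13, -0.43, -0.107, 0, 0, 0, 1], [-0.133, -0.5, -0.107, 0, 0, 0, 1], [-0.133, -0.57, -0.107, 0, 0, 0, 1], [-0.133, -0.64, -0.107, 0, 0, -0.05, 1], [-0.133, -0.7, -0.107, 0, 0, -0.1, 1], [-0.133, -0.76, -0.107, 0, 0, -0.2, 1], [-0.133, -0.81, -0.08, 0, 0, -0.267, 1], [-0.133, -0.837, -0.04, 0, 0, -0.267, 1], [-0.133, -0.837, 0.0, 0, 0, -0.267, 1], [-0.133, -0.837, 0.0, 0, 0, -0.267, 1], [-0.133, -0.837, 0.0, 0, 0, -0.267, 1]],
  ],
)

```text
t: 24.9
eef_pos: [0.4042, 0.3319, 0.1673]
eef_rot: [3.124, 0.328, -0.001]
wrist_force: [0.7, 0.0, 0.7]
grip_width: 0.0929
gripper_force: 0.0
```

```bash
python3 - <<'E'
from h import *
w=cam('wrist');save(w,'w6.png');s=r.sense();print(s['eef_pos'],s['grip_width'],s['eef_rot'],s['qpos'].round(2))
h=cv2.cvtColor(w['img'],cv2.COLOR_RGB2HSV)
g=((h[...,1]<40)&(h[...,2]>70)&(h[...,2]<200)).astype(np.uint8)
g[320:]=0
g=cv2.morphologyEx(g,cv2.MORPH_OPEN,np.ones((5,5)))
for k in sorted(cv2.findContours(g,0,2)[0],key=cv2.contourArea)[-3:]:
    q=np.array([plane(w,*p[0],.02)[:2] for p in k]);print(cv2.boundingRect(k),cv2.minAreaRect((q*1000).astype(np.float32)))
print([proj(w,p).round() for p in((.3168,.3403,.02),(.327,.2922,.02),(.5585,.3413,.02),(.5484,.3894,.02))])
E
```

```text
[0.40459812 0.33215758 0.16793068] 0.09242690594638081 [-3.12389616e+00 -3.27510663e-01 -1.42205982e-03] [-0.84  0.46  0.16  1.83 -0.09  0.86 -2.  ]
[array([297., 296.]), array([344., 296.]), array([349.,  43.]), array([291.,  43.])]
```

```bash
python3 - <<'E'
from h import *
w=cam('wrist');h=cv2.cvtColor(w['img'],cv2.COLOR_RGB2HSV)
for y in(35,45,60,100,160,220): print(y,' '.join(str(v) for v in h[y,250:400:5,1]))
E
```

```text
35 127 131 139 123 32 30 32 34 39 145 145 142 148 153 148 141 141 141 128 132 127 144 124 128 130 132 149 143 126 120
45 137 138 134 55 31 32 32 31 41 106 40 38 37 40 41 44 42 40 42 38 43 130 123 148 92 138 141 106 124 120
60 134 144 130 142 71 36 45 82 148 140 39 42 42 39 38 38 37 40 39 36 41 128 130 154 180 182 179 155 129 128
100 138 132 140 136 137 145 156 130 141 136 42 40 39 44 41 42 40 39 41 40 42 114 133 153 138 149 117 132 139 149
160 44 46 45 53 145 129 132 103 132 84 42 41 40 43 44 40 37 37 39 38 46 133 125 126 141 144 136 138 142 134
220 97 111 138 133 140 124 132 130 146 135 33 38 46 48 39 39 42 45 36 32 123 137 138 133 151 148 137 137 141 146
```

play_rows(
  deltas=[
    [[0, 0.003, 0.06, 0, 0, 0, 1], [0, 0.003, 0.12, 0, 0, 0, 1], [0, 0.003, 0.17, 0, 0, 0, 1], [0, 0.003, 0.2, 0, 0, 0, 1], [0, 0.003, 0.212, 0, 0, 0, 1], [0, 0.003, 0.217, 0, 0, 0, 1], [0, 0.003, 0.217, 0, 0, 0, 1], [0, 0.003, 0.217, 0, 0, 0, -1], [0, 0.003, 0.217, 0, 0, 0, -1], [0, 0.003, 0.217, 0, 0, 0, -1], [0, 0.003, 0.217, 0, 0, 0, -1], [0, 0.003, 0.217, 0, 0, 0, -1], [0, 0.003, 0.217, 0, 0, 0, -1], [0, 0.003, 0.217, 0, 0, 0, -1]],
  ],
)

```text
t: 26.75
eef_pos: [0.4044, 0.33, 0.0045]
eef_rot: [3.124, 0.329, -0.0]
wrist_force: [0.2, 0.2, -0.6]
grip_width: 0.0273
gripper_force: 0.0
```

```bash
python3 - <<'E'
from h import *
w=cam('wrist');d=cam('side');e=cam('scene');s=r.sense();print(s['grip_width'],s['gripper_force'],s['eef_pos'],s['wrist_force'])
o=np.zeros((600,800,3),np.uint8);o[:360,:480]=cv2.resize(w['img'],(480,360))
o[:300,480:]=cv2.resize(d['img'][330:450,240:368],(320,300),interpolation=2)
o[300:,480:]=cv2.resize(e['img'][150:270,170:298],(320,300),interpolation=2)
save({'img':o},'m6.png')
E
```

```text
0.015305272138038516 0.0 [0.40439114 0.33000272 0.00451947] [-0.24232563 -0.21860101 -0.43880728]
```

View pics/m6.png

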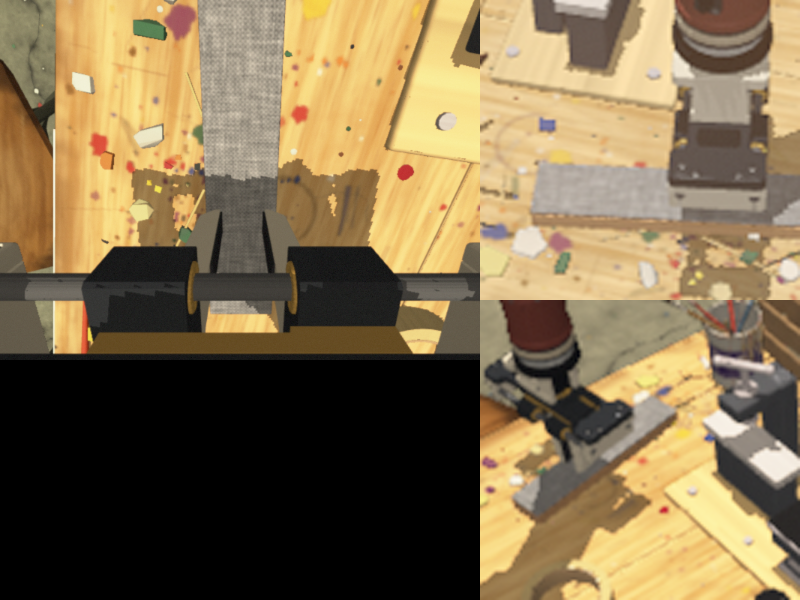

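The side crop shows the fingertips above the block with no contact. The real tips therefore sit about 14 mm higher than the reported TCP, which also explains the tube misses. I'll reopen and go lower, watching the force.

play_rows(
  deltas=[
    [[0, 0, -0.005, 0, 0, 0, 1], [0, 0, -0.005, 0, 0, 0, 1], [0, 0, -0.005, 0, 0, 0, 1], [0, 0, -0.005, 0, 0, 0, 1], [0, 0, -0.005, 0, 0, 0, 1], [0, 0, -0.005, 0, 0, 0, 1], [0, 0, -0.005, 0, 0, 0, 1], [0, 0, -0.005, 0, 0, 0, 1], [0, 0, 0.004, 0, 0, 0, 1], [0, 0, 0.008, 0, 0, 0, 1], [0, 0, 0.011, 0, 0, 0, 1], [0, 0, 0.012, 0, 0, 0, 1], [0, 0, 0.012, 0, 0, 0, 1]],
  ],
)

```text
t: 28.52
eef_pos: [0.4044, 0.33, -0.0045]
eef_rot: [-3.124, -0.329, 0.0]
wrist_force: [0.4, -1.0, -0.6]
grip_width: 0.0929
gripper_force: 0.0
```

play_rows(
  deltas=[
    [[0, 0, 0.002, 0, 0, 0, 1], [0, 0, 0.004, 0, 0, 0, 1], [0, 0, 0.005, 0, 0, 0, 1], [0, 0, 0.005, 0, 0, 0, 1]],
  ],
)

```text
t: 29.02
eef_pos: [0.4044, 0.33, -0.0083]
eef_rot: [3.124, 0.329, -0.0]
wrist_force: [0.2, 0.4, -0.4]
grip_width: 0.093
gripper_force: 0.0
```

play_rows(
  deltas=[
    [[0, 0, 0.002, 0, 0, 0, 1], [0, 0, 0.003, 0, 0, 0, 1], [0, 0, 0.004, 0, 0, 0, 1], [0, 0, 0.004, 0, 0, 0, 1], [0, 0, 0.004, 0, 0, 0, -1], [0, 0, 0.004, 0, 0, 0, -1], [0, 0, 0.004, 0, 0, 0, -1], [0, 0, 0.004, 0, 0, 0, -1], [0, 0, 0.004, 0, 0, 0, -1], [0, 0, 0.004, 0, 0, 0, -1], [0, 0, 0.004, 0, 0, 0, -1]],
  ],
)

```text
t: 30.4
eef_pos: [0.4044, 0.3302, -0.0112]
eef_rot: [-3.124, -0.329, 0.0]
wrist_force: [-0.3, 0.8, 0.5]
grip_width: 0.0496
gripper_force: 30.0
```

Gripped at 49.6 mm. Lifting and rotating.

play_rows(
  deltas=[
    [[0, 0, -0.02, 0, 0, 0, -1], [0, 0, -0.05, 0, 0, 0, -1], [0, 0, -0.08, 0, 0, 0, -1], [0, 0, -0.11, 0, 0, 0, -1], [0, 0, -0.14, 0, 0, -0.1, -1], [0, 0, -0.16, 0, 0, -0.25, -1], [0, 0, -0.16, 0, 0, -0.4, -1], [0, 0, -0.16, 0, 0, -0.55, -1], [0, 0, -0.16, 0, 0, -0.7, -1], [0, 0, -0.16, 0, 0, -0.85, -1], [0, 0, -0.16, 0, 0, -0.95, -1], [0, 0, -0.16, 0, 0, -1, -1], [0, 0, -0.16, 0, 0, -1, -1]],
  ],
)

```text
t: 32.02
eef_pos: [0.4041, 0.3293, 0.1088]
eef_rot: [2.761, 1.498, -0.002]
wrist_force: [-0.5, -0.2, -4.7]
grip_width: 0.0493
gripper_force: 30.0
```

play_rows(
  deltas=[
    [[0, 0, 0, 0, 0, -0.1, -1], [0, 0, 0, 0, 0, -0.25, -1], [0, 0, 0, 0, 0, -0.4, -1], [0, 0, 0, 0, 0, -0.55, -1], [0, 0, 0, 0, 0, -0.7, -1], [0, 0, 0, 0, 0, -0.8, -1], [0, 0, 0, 0, 0, -0.8, -1], [0, 0, 0, 0, 0, -0.8, -1]],
  ],
)

```text
t: 33.02
eef_pos: [0.4045, 0.3298, 0.1088]
eef_rot: [2.164, 2.277, -0.0]
wrist_force: [0.0, -0.1, -4.3]
grip_width: 0.05
gripper_force: 30.0
```

```bash
python3 - <<'E'
from h import *
d=cam('side');e=cam('scene');w=cam('wrist');save(d,'s7.png');save(e,'e7.png');save(w,'w7.png')
s=r.sense();print(s['grip_width'],s['gripper_force'],s['eef_pos'],R.from_rotvec(s['eef_rot']).as_matrix().round(3),s['moment'])
h=cv2.cvtColor(w['img'],cv2.COLOR_RGB2HSV)
for y in(20,60,120,200,240): print(y,' '.join(str(v) for v in h[y,230:420:6,1]))
print(' '.join(str(v) for v in h[0:300:8,320,1]))
E
```

```text
0.04961696634558415 29.99895840883255 [0.40443904 0.32998531 0.1088186 ] [[-0.052  0.999  0.   ]
 [ 0.999  0.052 -0.   ]
 [-0.     0.    -1.   ]] [-0.15247927 -0.02706317 -0.00397948]
20 73 70 63 66 69 51 40 42 40 41 42 40 39 36 39 44 38 39 40 39 38 40 41 38 39 41 70 65 70 66 72 25
60 149 145 147 149 151 152 41 38 38 42 39 41 37 41 37 39 40 39 44 41 42 40 38 42 42 40 144 141 147 142 159 156
120 95 90 140 158 162 153 41 42 40 41 41 42 41 43 42 42 38 38 40 42 41 42 42 38 41 52 133 128 128 126 129 123
200 134 112 143 135 132 128 128 40 42 36 40 40 40 39 40 40 43 40 41 42 44 42 41 42 41 149 178 121 123 116 128 125
240 138 141 141 128 124 139 133 43 39 40 41 36 34 42 39 40 40 41 41 38 41 42 41 39 38 137 136 141 142 135 142 139
42 42 39 40 40 39 39 42 44 42 39 39 43 41 46 42 36 41 39 42 40 42 42 38 45 40 43 41 41 42 40 40 42 39 32 48 38 38
```

play_rows(
  deltas=[
    [[-0.02, 0.005, 0, 0, 0, 0, -1], [-0.06, 0.014, 0, 0, 0, 0, -1], [-0.11, 0.026, 0, 0, 0, 0, -1], [-0.16, 0.038, 0, 0, 0, 0, -1], [-0.21, 0.05, 0, 0, 0, 0, -1], [-0.26, 0.06, 0, 0, 0, 0, -1], [-0.31, 0.07, 0, 0, 0, 0, -1], [-0.34, 0.078, 0, 0, 0, 0, -1], [-0.353, 0.081, 0, 0, 0, 0, -1], [-0.353, 0.081, 0, 0, 0, 0, -1], [-0.353, 0.081, 0, 0, 0, 0, -1]],
  ],
)

```text
t: 34.55
eef_pos: [0.4787, 0.0702, 0.1089]
eef_rot: [-2.159, -2.281, -0.001]
wrist_force: [0.3, 1.0, -4.6]
grip_width: 0.0495
gripper_force: 30.0
```

```bash
cat > brd.py <<'E'
from h import *
def edges(w,rows,lo,hi,thr=62):
    S=cv2.GaussianBlur(cv2.cvtColor(w['img'],cv2.COLOR_RGB2HSV)[...,1],(3,3),0).astype(float); out=[]
    for y in rows:
        m=(S[y]<thr); c=320
        a=c
        while a>0 and m[a-2:a+1].any(): a-=1
        b=c
        while b<638 and m[b:b+3].any(): b+=1
        out.append((y,a,b))
    return out
if __name__=='__main__':
    w=cam('wrist');save(w,'w8.png');s=r.sense();print(s['eef_pos'],s['grip_width'])
    for y,a,b in edges(w,(20,40,60,90,120,150,180,210,240),0,0):
        # height z such that edges are 50 mm apart
        f=lambda z:np.linalg.norm(plane(w,a,y,z)-plane(w,b,y,z))
        z=np.interp(.050,[f(q) for q in (.25,.2,.15,.1,.05)],[.25,.2,.15,.1,.05])
        print(y,a,b,round(z,4),((plane(w,a,y,z)+plane(w,b,y,z))/2).round(4))
E
python3 brd.py
```

```text
[0.47864233 0.07033112 0.1088528 ] 0.04961428987414132
20 260 385 0.1359 [0.4723 0.1937 0.1359]
40 261 384 0.1357 [0.4727 0.1866 0.1357]
60 262 383 0.1355 [0.4731 0.1793 0.1355]
90 264 382 0.1351 [0.4739 0.1679 0.1351]
120 265 380 0.1348 [0.4744 0.1558 0.1348]
150 266 379 0.1358 [0.475  0.1432 0.1358]
180 267 378 0.1369 [0.4757 0.1302 0.1369]
210 268 377 0.138 [0.4765 0.1166 0.138 ]
240 270 376 0.1377 [0.4775 0.1021 0.1377]
```

The block hangs level to about 1–2° and is aligned with the jig. I'll lower it 12 mm, then slide it in along jig x.

play_rows(
  deltas=[
    [[0, 0, 0.008, 0, 0, 0, -1], [0, 0, 0.016, 0, 0, 0, -1], [0, 0, 0.016, 0, 0, 0, -1], [0, 0.01, 0.016, 0, 0, 0, -1], [0, 0.02, 0.016, 0, 0, 0, -1], [0, 0.035, 0.016, 0, 0, 0, -1], [0, 0.05, 0.016, 0, 0, 0, -1], [0, 0.065, 0.016, 0, 0, 0, -1], [0, 0.08, 0.016, 0, 0, 0, -1]],
  ],
)

```text
t: 35.72
eef_pos: [0.5398, 0.072, 0.0967]
eef_rot: [-2.162, -2.279, 0.0]
wrist_force: [0.6, 0.5, -3.8]
grip_width: 0.05
gripper_force: 30.0
```

play_rows(
  deltas=[
    [[0, 0.01, 0, 0, 0, 0, -1], [0, 0.02, 0, 0, 0, 0, -1], [0, 0.03, 0, 0, 0, 0, -1], [0, 0.038, 0, 0, 0, 0, -1], [0, 0.04, 0, 0, 0, 0, -1], [0, 0.04, 0, 0, 0, 0, -1]],
  ],
)

```text
t: 36.48
eef_pos: [0.5687, 0.0735, 0.0967]
eef_rot: [-2.162, -2.279, 0.001]
wrist_force: [-0.8, 0.3, -5.8]
grip_width: 0.0499
gripper_force: 30.0
```

play_rows(
  deltas=[
    [[0, 0, 0.003, 0, 0, 0, -1], [0, 0, 0.006, 0, 0, 0, -1], [0, 0, 0.008, 0, 0, 0, -1], [0, 0, 0.008, 0, 0, 0, -1]],
  ],
)

```text
t: 36.98
eef_pos: [0.5687, 0.0735, 0.0907]
eef_rot: [-2.162, -2.279, 0.001]
wrist_force: [-0.3, 0.5, -4.1]
grip_width: 0.05
gripper_force: 30.0
```

```bash
python3 brd.py; python3 -c "
from h import *
s=r.sense();print(s['moment'],s['wrist_force'])"
```

```text
[0.56882567 0.07357539 0.09080956] 0.04948065790585517
20 208 543 0.2182 [0.5719 0.1714 0.2182]
40 204 540 0.2192 [0.5715 0.1685 0.2192]
60 206 537 0.2192 [0.5717 0.1658 0.2192]
90 209 532 0.2192 [0.5719 0.1616 0.2192]
120 212 528 0.2193 [0.5723 0.1572 0.2193]
150 215 523 0.2192 [0.5725 0.1526 0.2192]
180 267 401 0.146 [0.5701 0.1375 0.146 ]
210 268 424 0.1675 [0.5736 0.131  0.1675]
240 269 424 0.1697 [0.5743 0.1217 0.1697]
[-0.12235418  0.07086296  0.07565398] [-3.37776510e-01 -1.08705480e-03 -3.70913216e+00]
```

Still hanging; lowering a little more.

play_rows(
  deltas=[
    [[0, 0, 0.002, 0, 0, 0, -1], [0, 0, 0.003, 0, 0, 0, -1], [0, 0, 0.003, 0, 0, 0, -1]],
  ],
)

```text
t: 37.4
eef_pos: [0.569, 0.0735, 0.0889]
eef_rot: [2.162, 2.279, 0.0]
wrist_force: [-1.6, -1.5, -1.1]
grip_width: 0.0499
gripper_force: 30.0
```

play_rows(
  deltas=[
    [[0, 0, 0.001, 0, 0, 0, -1], [0, 0, 0.001, 0, 0, 0, -1], [0, 0, 0.001, 0, 0, 0, 0.8], [0, 0, 0.001, 0, 0, 0, 0.8], [0, 0, 0.001, 0, 0, 0, 0.8], [0, 0, 0.001, 0, 0, 0, 0.8], [0, 0, 0.001, 0, 0, 0, 0.8], [0, 0, -0.03, 0, 0, 0, 0.8], [0, 0, -0.08, 0, 0, 0, 0.8], [0, 0, -0.15, 0, 0, 0, 0.8], [0, 0, -0.15, 0, 0, 0, 0.8], [0, 0, -0.15, 0, 0, 0, 0.8]],
  ],
)

```text
t: 38.9
eef_pos: [0.5684, 0.0733, 0.2006]
eef_rot: [-2.162, -2.279, 0.001]
wrist_force: [-0.5, 0.5, 0.7]
grip_width: 0.0835
gripper_force: 0.0
```

```bash
python3 - <<'E'
from h import *
d=cam('side');e=cam('scene');w=cam('wrist');s=r.sense();print(s['eef_pos'],s['wrist_force'])
o=np.zeros((600,800,3),np.uint8);o[:360,:480]=cv2.resize(w['img'],(480,360))
o[:300,480:]=cv2.resize(d['img'][220:370,240:400],(320,300),interpolation=2)
o[300:,480:]=cv2.resize(e['img'][160:310,230:390],(320,300),interpolation=2)
o[360:,:400]=cv2.resize(d['img'][180:300,270:470],(400,240),interpolation=2)
save({'img':o},'m8.png');save(d,'s8.png');save(e,'e8.png');save(w,'w8.png')
E
```

```text
[0.56785395 0.07325923 0.19947984] [0.76856165 0.33501789 0.09763241]
```

View pics/m8.png

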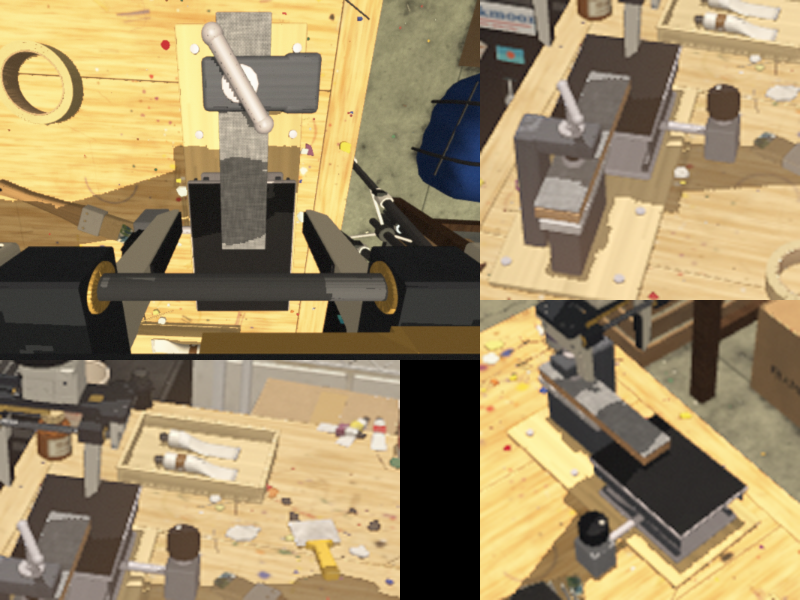

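The block lies on the bed under the foot with its end over the jack, the tubes are in the tray, and the handle crossbar is visible. I'll get the jack height by touch: close the fingers, probe the platform, then probe the block top.

play_rows(
  deltas=[
    [[-0.05, 0, 0, 0, 0, 0, -1], [-0.1, 0, 0, 0, 0, 0, -1], [-0.15, 0, 0, 0, 0, 0, -1], [-0.19, 0, 0, 0, 0, 0, -1], [-0.206, 0, 0.02, 0, 0, 0, -1], [-0.206, 0, 0.06, 0, 0, 0, -1], [-0.206, 0, 0.1, 0, 0, 0, -1], [-0.206, 0, 0.13, 0, 0, 0, -1], [-0.206, 0, 0.15, 0, 0, 0, -1], [-0.206, 0, 0.158, 0, 0, 0, -1], [-0.206, 0, 0.158, 0, 0, 0, -1]],
  ],
)

```text
t: 40.42
eef_pos: [0.5771, -0.0803, 0.0823]
eef_rot: [-2.161, -2.279, -0.0]
wrist_force: [0.9, -0.2, 0.6]
grip_width: 0.0004
gripper_force: 0.0
```

```bash
python3 - <<'E'
from h import *
# handle angle from saved w8 : need that pose -> recompute camera from offset
import json
w=cam('wrist'); s=r.sense(); E=R.from_rotvec(s['eef_rot']).as_matrix()
C=-w['R'].T@w['t']; off=E.T@(C-s['eef_pos']); rel=w['R']@E
E8=R.from_rotvec([-2.162,-2.279,.001]).as_matrix(); p8=np.array([.5679,.0733,.1995])
c={'K':w['K'],'R':rel@E8.T}; c['t']=-c['R']@(p8+E8@off)
k=4/3
a,b=plane(c,212*k,32*k,.217),plane(c,265*k,125*k,.217); print('handle ends',a,b,'mid',(a+b)/2,'len',np.linalg.norm(a-b),'ang from +y cw deg',np.degrees(np.arctan2((b-a)[0],-(b-a)[1])))
for n,p,z in(('board -y end',(222,248),.12),('',(267,246),.12),('board edge y+',(218,115),.12),('',(267,112),.12)): print(n,plane(c,p[0]*k,p[1]*k,z).round(4))
e=cam('scene')
h=cv2.cvtColor(e['img'],cv2.COLOR_RGB2HSV); print(s['eef_pos'],s['wrist_force'])
E
```

```text
handle ends [0.54463195 0.18975088 0.217     ] [0.57902053 0.13905493 0.217     ] mid [0.56182624 0.1644029  0.217     ] len 0.0612589051006418 ang from +y cw deg 34.15022124660184
board -y end [ 0.5494 -0.0118  0.12  ]
 [ 0.6007 -0.0064  0.12  ]
board edge y+ [0.5409 0.1368 0.12  ]
 [0.5887 0.1422 0.12  ]
[ 0.57750299 -0.08048525  0.08291824] [-0.1484104  -0.78224183 -0.12997073]
```

play_rows(
  deltas=[
    [[0, 0, 0.003, 0, 0, 0, -1], [0, 0, 0.006, 0, 0, 0, -1], [0, 0, 0.007, 0, 0, 0, -1], [0, 0, 0.007, 0, 0, 0, -1]],
  ],
)

```text
t: 41.02
eef_pos: [0.577, -0.0807, 0.0773]
eef_rot: [-2.162, -2.279, 0.0]
wrist_force: [-1.3, -0.2, 0.0]
grip_width: 0.0001
gripper_force: 0.0
```

play_rows(
  deltas=[
    [[0, 0, 0.002, 0, 0, 0, -1], [0, 0, 0.004, 0, 0, 0, -1], [0, 0, 0.004, 0, 0, 0, -1]],
  ],
)

```text
t: 41.4
eef_pos: [0.5769, -0.0807, 0.0741]
eef_rot: [-2.162, -2.279, 0.0]
wrist_force: [0.4, -0.6, 1.1]
grip_width: 0.0004
gripper_force: 0.0
```

play_rows(
  deltas=[
    [[0, 0, 0.002, 0, 0, 0, -1], [0, 0, 0.003, 0, 0, 0, -1], [0, 0, 0.003, 0, 0, 0, -1]],
  ],
)

```text
t: 41.78
eef_pos: [0.577, -0.0807, 0.0719]
eef_rot: [-2.162, -2.279, 0.0]
wrist_force: [0.3, 0.5, 0.5]
grip_width: 0.0004
gripper_force: 0.0
```

play_rows(
  deltas=[
    [[0, 0, 0.002, 0, 0, 0, -1], [0, 0, 0.003, 0, 0, 0, -1], [0, 0, 0.003, 0, 0, 0, -1]],
  ],
)

```text
t: 42.15
eef_pos: [0.5772, -0.0807, 0.0705]
eef_rot: [2.162, 2.279, 0.0]
wrist_force: [-1.0, -0.3, 6.1]
grip_width: 0.0005
gripper_force: 2.6
```

play_rows(
  deltas=[
    [[0, 0, -0.03, 0, 0, 0, -1], [0, 0, -0.07, 0, 0, 0, -1], [0.01, 0, -0.093, 0, 0, 0, -1], [0.06, 0, -0.093, 0, 0, 0, -1], [0.12, 0, -0.093, 0, 0, 0, -1], [0.18, 0, -0.093, 0, 0, 0, -1], [0.22, 0, -0.093, 0, 0, 0, -1], [0.228, 0, -0.085, 0, 0, 0, -1], [0.228, 0, -0.065, 0, 0, 0, -1], [0.228, 0, -0.055, 0, 0, 0, -1], [0.228, 0, -0.052, 0, 0, 0, -1], [0.228, 0, -0.052, 0, 0, 0, -1]],
  ],
)

```text
t: 43.65
eef_pos: [0.5681, 0.0891, 0.1085]
eef_rot: [-2.164, -2.278, 0.001]
wrist_force: [-0.2, 0.6, 0.2]
grip_width: 0.0006
gripper_force: 0.0
```

play_rows(
  deltas=[
    [[0, 0, 0.001, 0, 0, 0, -1], [0, 0, 0.002, 0, 0, 0, -1], [0, 0, 0.003, 0, 0, 0, -1], [0, 0, 0.003, 0, 0, 0, -1]],
  ],
)

```text
t: 44.15
eef_pos: [0.568, 0.0901, 0.1066]
eef_rot: [2.162, 2.279, 0.0]
wrist_force: [-0.2, 0.0, -0.2]
grip_width: 0.0005
gripper_force: 0.0
```

play_rows(
  deltas=[
    [[0, 0, 0.001, 0, 0, 0, -1], [0, 0, 0.002, 0, 0, 0, -1], [0, 0, 0.002, 0, 0, 0, -1]],
  ],
)

```text
t: 44.52
eef_pos: [0.568, 0.09, 0.1049]
eef_rot: [-2.162, -2.279, 0.0]
wrist_force: [0.9, 0.8, -0.1]
grip_width: 0.0003
gripper_force: 0.0
```

play_rows(
  deltas=[
    [[0, 0, 0.001, 0, 0, 0, -1], [0, 0, 0.002, 0, 0, 0, -1], [0, 0, 0.002, 0, 0, 0, -1]],
  ],
)

```text
t: 44.9
eef_pos: [0.5679, 0.09, 0.1034]
eef_rot: [-2.162, -2.279, 0.0]
wrist_force: [0.5, -0.2, -0.1]
grip_width: 0.0005
gripper_force: 0.0
```

play_rows(
  deltas=[
    [[0, 0, 0.001, 0, 0, 0, -1], [0, 0, 0.002, 0, 0, 0, -1], [0, 0, 0.002, 0, 0, 0, -1]],
  ],
)

```text
t: 45.28
eef_pos: [0.568, 0.09, 0.1019]
eef_rot: [-2.162, -2.279, 0.0]
wrist_force: [-0.1, 0.3, -0.2]
grip_width: 0.0006
gripper_force: 0.0
```

play_rows(
  deltas=[
    [[0, 0, 0.001, 0, 0, 0, -1], [0, 0, 0.002, 0, 0, 0, -1], [0, 0, 0.002, 0, 0, 0, -1]],
  ],
)

```text
t: 45.65
eef_pos: [0.568, 0.09, 0.1005]
eef_rot: [-2.162, -2.279, 0.0]
wrist_force: [-1.8, -0.1, -0.3]
grip_width: 0.0005
gripper_force: 0.0
```

play_rows(
  deltas=[
    [[0, 0, 0.001, 0, 0, 0, -1], [0, 0, 0.002, 0, 0, 0, -1], [0, 0, 0.002, 0, 0, 0, -1]],
  ],
)

```text
t: 46.02
eef_pos: [0.568, 0.09, 0.0992]
eef_rot: [2.162, 2.279, 0.0]
wrist_force: [-0.1, -0.5, 2.5]
grip_width: 0.0006
gripper_force: 0.8
```

play_rows(
  deltas=[
    [[0, 0, 0.001, 0, 0, 0, -1], [0, 0, 0.001, 0, 0, 0, -1], [0, 0, 0.001, 0, 0, 0, -1]],
  ],
)

```text
t: 46.4
eef_pos: [0.568, 0.09, 0.0992]
eef_rot: [2.162, 2.279, 0.0]
wrist_force: [-1.9, -0.3, 6.4]
grip_width: 0.0005
gripper_force: 2.9
```

The block top reads 0.0992 and the platform 0.0705, so the gap is 8.7 mm and contact comes after about 2.17 rad. Aim for about 2.45 rad. Next, the knob.

play_rows(
  deltas=[
    [[0, 0, -0.04, 0, 0, 0, -0.9], [0, 0, -0.09, 0, 0, 0, -0.5], [-0.02, -0.02, -0.1, 0, 0, -0.2, 0.3], [-0.05, -0.05, -0.1, 0, 0, -0.4, 0.3], [-0.09, -0.09, -0.1, 0, 0, -0.6, 0.3], [-0.13, -0.14, -0.1, 0, 0, -0.8, 0.3], [-0.16, -0.17, -0.1, 0, 0, -1, 0.3], [-0.17, -0.18, -0.1, 0, 0, -1, 0.3], [-0.17, -0.18, -0.1, 0, 0, -1, 0.3], [-0.17, -0.18, -0.1, 0, 0, -1, 0.3]],
  ],
)

```text
t: 47.65
eef_pos: [0.4412, -0.0431, 0.1735]
eef_rot: [1.124, 2.932, 0.002]
wrist_force: [-0.9, 0.1, 0.7]
grip_width: 0.0602
gripper_force: 0.0
```

```bash
python3 - <<'E'
from h import *
w=cam('wrist');s=r.sense();print(s['eef_pos'],s['grip_width'],s['qpos'].round(2),R.from_rotvec(s['eef_rot']).as_matrix().round(3))
K=lambda c,u0,v0,n:None
for n in('scene','side','wrist'):
    c=cam(n);p=proj(c,(.44,-.0445,.085));print(n,p)
    x,y=map(int,p);b=40 if n=='wrist' else 25
    V=c['img'].max(2)[max(0,y-b):y+b,x-b:x+b];m=(V<45).astype(np.uint8);nn,l,st,ce=cv2.connectedComponentsWithStats(m)
    for i in range(1,nn):
        if st[i,4]>60: print(st[i]+[x-b,max(0,y-b),0,0,0],ce[i]+[x-b,max(0,y-b)])
E
```

```text
[ 0.44111251 -0.04302085  0.17342962] 0.06073819857258551 [ 0.44  0.37 -0.53  2.01  0.25  0.82  0.61] [[-0.744  0.668  0.001]
 [ 0.668  0.744  0.001]
 [-0.     0.002 -1.   ]]
scene [286.94338977 272.65741262]
[280 266  14  17 185] [286.17297297 274.45945946]
side [361.35992082 267.84898119]
wrist [320.98983142 233.96595043]
[ 296  203   51   56 2036] [321.07465619 230.04469548]
```

play_rows(
  deltas=[
    [[0, -0.002, 0.05, 0, 0, 0, 0.3], [0, -0.002, 0.1, 0, 0, 0, 0.3], [0, -0.002, 0.14, 0, 0, 0, 0.3], [0, -0.002, 0.16, 0, 0, 0, 0.3], [0, -0.002, 0.168, 0, 0, 0, 0.3], [0, -0.002, 0.168, 0, 0, 0, 0.3], [0, -0.002, 0.168, 0, 0, 0, -1], [0, -0.002, 0.168, 0, 0, 0, -1], [0, -0.002, 0.168, 0, 0, 0, -1], [0, -0.002, 0.168, 0, 0, 0, -1], [0, -0.002, 0.168, 0, 0, 0, -1], [0, -0.002, 0.168, 0, 0, 0, -1]],
  ],
)

```text
t: 49.35
eef_pos: [0.4403, -0.0447, 0.0478]
eef_rot: [1.123, 2.931, 0.003]
wrist_force: [3.1, 3.1, 4.3]
grip_width: 0.0394
gripper_force: 30.0
```

play_rows(
  deltas=[
    [[0, 0, 0, 0, 0, 0.15, -1], [0, 0, 0, 0, 0, 0.35, -1], [0, 0, 0, 0, 0, 0.55, -1], [0, 0, 0, 0, 0, 0.75, -1], [0, 0, 0, 0, 0, 0.92, -1], [0, 0, 0, 0, 0, 1, -1], [0, 0, 0, 0, 0, 1, -1]],
  ],
)

```text
t: 50.22
eef_pos: [0.4385, -0.0455, 0.0478]
eef_rot: [-2.163, -2.278, 0.001]
wrist_force: [0.5, 2.5, 7.8]
grip_width: 0.0397
gripper_force: 30.0
```

play_rows(
  deltas=[
    [[0, 0, 0, 0, 0, 0.15, -1], [0, 0, 0, 0, 0, 0.35, -1], [0, 0, 0, 0, 0, 0.55, -1], [0, 0, 0, 0, 0, 0.75, -1], [0, 0, 0, 0, 0, 0.92, -1], [0, 0, 0, 0, 0, 1, -1], [0, 0, 0, 0, 0, 1, -1]],
  ],
)

```text
t: 51.1
eef_pos: [0.4365, -0.0449, 0.0478]
eef_rot: [-2.868, -1.276, 0.006]
wrist_force: [-1.7, 3.5, 10.2]
grip_width: 0.0395
gripper_force: 30.0
```

play_rows(
  deltas=[
    [[0, 0, 0, 0, 0, 0.15, -1], [0, 0, 0, 0, 0, 0.3, -1], [0, 0, 0, 0, 0, 0.45, -1], [0, 0, 0, 0, 0, 0.6, -1], [0, 0, 0, 0, 0, 0.75, -1], [0, 0, 0, 0, 0, 0.9, -1], [0, 0, 0, 0, 0, 1, -1], [0, 0, 0, 0, 0, 1, -1]],
  ],
)

```text
t: 52.1
eef_pos: [0.4356, -0.0431, 0.0478]
eef_rot: [-3.136, -0.083, 0.011]
wrist_force: [-3.2, 5.7, 13.1]
grip_width: 0.0396
gripper_force: 30.0
```

```bash
python3 - <<'E'
from h import *
s=r.sense();print(s['eef_pos'],s['eef_rot'],s['moment'],s['wrist_force'],s['qpos'].round(2),s['grip_width'])
M=R.from_rotvec(s['eef_rot']).as_matrix();print(np.degrees(np.arctan2(M[1,1],M[0,1])))
E
```

```text
[ 0.43561067 -0.0430657   0.04775898] [-3.13580267 -0.08330056  0.01069922] [ 1.33604197  0.63388524 -0.07645411] [-3.20349255  5.70007772 13.11940447] [-0.14  0.56  0.27  2.17 -0.34  0.45 -1.12] 0.03956162853743167
-86.95759466616941
```

play_rows(
  deltas=[
    [[0, 0, 0, 0, 0, 0, 0.3], [0, 0, 0, 0, 0, 0, 0.3], [0, 0, 0, 0, 0, 0, 0.3], [0, 0, 0, 0, 0, 0, 0.3], [0, 0, -0.06, 0, 0, 0, 0.3], [0, 0, -0.123, 0, 0, 0, 0], [0.03, 0.01, -0.123, 0, 0, 0, -1], [0.09, 0.03, -0.123, 0, 0, 0, -1], [0.15, 0.05, -0.123, 0, 0, 0, -1], [0.185, 0.066, -0.123, 0, 0, 0, -1], [0.185, 0.066, -0.1, 0, 0, 0, -1], [0.185, 0.066, -0.075, 0, 0, 0, -1], [0.185, 0.066, -0.06, 0, 0, 0, -1], [0.185, 0.066, -0.055, 0, 0, 0, -1], [0.185, 0.066, -0.052, 0, 0, 0, -1], [0.185, 0.066, -0.052, 0, 0, 0, -1]],
  ],
)

```text
t: 54.1
eef_pos: [0.5804, -0.0877, 0.0867]
eef_rot: [3.14, 0.083, 0.001]
wrist_force: [0.3, 0.9, 0.6]
grip_width: 0.0003
gripper_force: 0.0
```

play_rows(
  deltas=[
    [[0, 0, 0.002, 0, 0, 0, -1], [0, 0, 0.004, 0, 0, 0, -1], [0, 0, 0.005, 0, 0, 0, -1], [0, 0, 0.005, 0, 0, 0, -1]],
  ],
)

```text
t: 54.6
eef_pos: [0.58, -0.0876, 0.0825]
eef_rot: [-3.14, -0.083, 0.0]
wrist_force: [-0.1, 0.1, 0.1]
grip_width: 0.0004
gripper_force: 0.0
```

play_rows(
  deltas=[
    [[0, 0, 0.002, 0, 0, 0, -1], [0, 0, 0.003, 0, 0, 0, -1], [0, 0, 0.003, 0, 0, 0, -1]],
  ],
)

```text
t: 54.98
eef_pos: [0.58, -0.0876, 0.0802]
eef_rot: [-3.14, -0.083, 0.0]
wrist_force: [0.2, -0.7, -0.4]
grip_width: 0.0001
gripper_force: 0.0
```

play_rows(
  deltas=[
    [[0, 0, 0.001, 0, 0, 0, -1], [0, 0, 0.002, 0, 0, 0, -1], [0, 0, 0.002, 0, 0, 0, -1]],
  ],
)

```text
t: 55.35
eef_pos: [0.5802, -0.0877, 0.0799]
eef_rot: [-3.14, -0.083, -0.001]
wrist_force: [-1.2, 1.1, 6.8]
grip_width: 0.0004
gripper_force: 3.2
```

play_rows(
  deltas=[
    [[0, 0, -0.03, 0, 0, 0, -1], [0, 0, -0.055, 0, 0, 0, -1], [0, -0.04, -0.055, 0, 0, 0, -1], [0, -0.09, -0.055, 0, 0, 0, -1], [-0.004, -0.122, -0.055, 0, 0, 0, -1], [-0.004, -0.122, -0.055, 0, 0, 0, -1], [-0.004, -0.122, -0.04, 0, 0, 0, -1], [-0.004, -0.122, -0.033, 0, 0, 0, -1], [-0.004, -0.122, -0.031, 0, 0, 0, -1], [-0.004, -0.122, -0.03, 0, 0, 0, -1], [-0.004, -0.122, -0.03, 0, 0, 0, -1]],
  ],
)

```text
t: 56.72
eef_pos: [0.5724, 0.0033, 0.1014]
eef_rot: [3.141, 0.082, 0.0]
wrist_force: [-0.9, -0.1, 1.0]
grip_width: 0.0005
gripper_force: 0.0
```

play_rows(
  deltas=[
    [[0, 0, 0.001, 0, 0, 0, -1], [0, 0, 0.0015, 0, 0, 0, -1], [0, 0, 0.0015, 0, 0, 0, -1]],
  ],
)

```text
t: 57.1
eef_pos: [0.5723, 0.0036, 0.1002]
eef_rot: [-3.14, -0.083, -0.0]
wrist_force: [-0.5, -0.1, 0.1]
grip_width: 0.0003
gripper_force: 0.0
```

play_rows(
  deltas=[
    [[0, 0, 0.001, 0, 0, 0, -1], [0, 0, 0.001, 0, 0, 0, -1], [0, 0, 0.001, 0, 0, 0, -1]],
  ],
)

```text
t: 57.48
eef_pos: [0.5724, 0.0036, 0.0999]
eef_rot: [-3.14, -0.083, -0.001]
wrist_force: [-1.0, 0.9, 5.2]
grip_width: 0.0004
gripper_force: 2.8
```

play_rows(
  deltas=[
    [[0, 0, 0.001, 0, 0, 0, -1], [0, 0, 0.001, 0, 0, 0, -1], [0, 0, 0.001, 0, 0, 0, -1]],
  ],
)

```text
t: 57.85
eef_pos: [0.5724, 0.0036, 0.0998]
eef_rot: [-3.14, -0.083, -0.001]
wrist_force: [-3.0, 0.2, 8.8]
grip_width: 0.0004
gripper_force: 4.7
```

Pressing the block end gives solid support at 0.0999, exactly 20 mm above the platform, so the platform touches the block with h ≈ 0.7 mm. Next, the T-handle.

play_rows(
  deltas=[
    [[0, 0, -0.05, 0, 0, 0, -1], [0, 0, -0.12, 0, 0, -0.2, -0.3], [0, 0, -0.19, 0, 0, -0.4, 0], [0, 0, -0.2, 0, 0, -0.6, 0], [0, 0, -0.2, 0, 0, -0.8, 0], [0, 0, -0.2, 0, 0, -1, 0], [0, 0, -0.2, 0, 0, -1, 0], [0, 0, -0.2, 0, 0, -1, 0]],
  ],
)

```text
t: 58.85
eef_pos: [0.5722, 0.0035, 0.2483]
eef_rot: [-2.871, -1.275, 0.001]
wrist_force: [0.6, -0.5, -0.8]
grip_width: 0.0461
gripper_force: 0.0
```

play_rows(
  deltas=[
    [[0.03, -0.03, 0, 0, 0, -0.2, 0], [0.06, -0.06, 0, 0, 0, -0.4, 0], [0.1, -0.1, 0, 0, 0, -0.6, 0], [0.13, -0.13, 0, 0, 0, -0.8, 0], [0.15, -0.153, 0, 0, 0, -1, 0], [0.15, -0.153, 0, 0, 0, -1, 0], [0.15, -0.153, 0, 0, 0, -1, 0]],
  ],
)

```text
t: 59.72
eef_pos: [0.5626, 0.1622, 0.2485]
eef_rot: [2.167, 2.273, -0.002]
wrist_force: [-0.2, -0.4, 0.7]
grip_width: 0.0464
gripper_force: 0.0
```

play_rows(
  deltas=[
    [[0, 0, 0, 0, 0, -0.2, 0], [0, 0, 0, 0, 0, -0.4, 0], [0, 0, 0, 0, 0, -0.6, 0], [0, 0, 0, 0, 0, -0.69, 0], [0, 0, 0, 0, 0, -0.69, 0], [0, 0, 0, 0, 0, -0.69, 0]],
  ],
)

```text
t: 60.48
eef_pos: [0.5625, 0.1629, 0.2487]
eef_rot: [1.478, 2.772, -0.001]
wrist_force: [0.2, -0.6, 0.2]
grip_width: 0.0467
gripper_force: 0.0
```

```bash
cat > st.py <<'E'
from h import *
s=r.sense();M=R.from_rotvec(s['eef_rot']).as_matrix();print(s['eef_pos'].round(4),'tooly',np.degrees(np.arctan2(M[1,1],M[0,1])).round(1),s['qpos'].round(2),'g',s['grip_width'],s['gripper_force'],s['moment'].round(3),s['wrist_force'].round(1))
E
python3 st.py; python3 - <<'E'
from h import *
w=cam('wrist');save(w,'w9.png')
for p in((.5618,.1644,.217),(.5446,.1898,.217),(.579,.139,.217)): print(proj(w,p))
h=cv2.cvtColor(w['img'],cv2.COLOR_RGB2HSV)
m=((h[...,1]<35)&(w['img'].min(2)>95)).astype(np.uint8)
x,y=map(int,proj(w,(.5618,.1644,.217)))
n,l,st,ce=cv2.connectedComponentsWithStats(m)
for i in range(1,n):
    if st[i,4]>150: print(st[i],ce[i])
E
```

```text
[0.5625 0.1629 0.2487] tooly 33.9 [-0.23  0.47 -0.14  1.54  0.07  1.14  0.2 ] g 0.04673565262442309 0.0 [-0.042 -0.031 -0.051] [ 0.2 -0.6  0.2]
[323.03708843 255.69322692]
[322.83306251 210.30797351]
[323.22575554 297.66193897]
[425   0  24  20 349] [435.74498567   7.81088825]
[483 149  20  24 328] [492.22865854 160.33231707]
[374 241  15  31 328] [381.47865854 256.99085366]
[ 70 319  28  19 272] [ 84.44485294 327.70220588]
[583 381  35  19 339] [598.21533923 391.18584071]
```

```bash
python3 - <<'E'
import cv2
i=cv2.imread('pics/w9.png')
for y in(205,220,235,250,265): print(y,' '.join(str(v) for v in i[y,280:370:3].min(1)))
E
```

```text
205 91 93 96 90 87 83 50 56 59 58 60 56 129 161 175 169 145 89 88 87 92 90 88 83 91 88 83 85 82 67
220 93 88 88 51 56 57 61 61 59 58 57 61 95 110 116 115 106 73 57 57 52 51 49 47 77 90 47 42 41 43
235 81 55 56 59 60 58 56 56 64 114 114 112 99 109 115 116 108 102 118 112 83 58 59 53 59 59 57 57 56 54
250 93 92 83 90 95 92 66 55 57 58 111 109 99 112 111 114 108 104 112 77 58 57 61 57 57 59 52 56 58 59
265 88 81 82 87 81 92 87 83 95 92 89 85 99 109 115 112 104 71 54 58 58 53 58 60 57 59 57 58 60 56
```

play_rows(
  deltas=[
    [[0.002, 0, 0.03, 0, 0, 0, 0], [0.002, 0, 0.06, 0, 0, 0, 0], [0.002, 0, 0.08, 0, 0, 0, 0], [0.002, 0, 0.088, 0, 0, 0, 0], [0.002, 0, 0.088, 0, 0, 0, 0], [0.002, 0, 0.088, 0, 0, 0, -1], [0.002, 0, 0.088, 0, 0, 0, -1], [0.002, 0, 0.088, 0, 0, 0, -1], [0.002, 0, 0.088, 0, 0, 0, -1], [0.002, 0, 0.088, 0, 0, 0, -1], [0.002, 0, 0.088, 0, 0, 0, -1]],
  ],
)

```text
t: 61.9
eef_pos: [0.5611, 0.1649, 0.1828]
eef_rot: [-1.473, -2.774, 0.001]
wrist_force: [-1.8, -0.3, 3.0]
grip_width: 0.0101
gripper_force: 30.0
```

play_rows(
  deltas=[
    [[0, 0, 0, 0, 0, 0.15, -1], [0, 0, 0, 0, 0, 0.35, -1], [0, 0, 0, 0, 0, 0.55, -1], [0, 0, 0, 0, 0, 0.75, -1], [0, 0, 0, 0, 0, 0.92, -1], [0, 0, 0, 0, 0, 1, -1], [0, 0, 0, 0, 0, 1, -1]],
  ],
)

```text
t: 62.78
eef_pos: [0.5612, 0.165, 0.1828]
eef_rot: [2.422, 2.001, -0.001]
wrist_force: [-2.2, -2.2, 2.2]
grip_width: 0.0103
gripper_force: 30.0
```

play_rows(
  deltas=[
    [[0, 0, 0, 0, 0, 0.15, -1], [0, 0, 0, 0, 0, 0.35, -1], [0, 0, 0, 0, 0, 0.55, -1], [0, 0, 0, 0, 0, 0.75, -1], [0, 0, 0, 0, 0, 0.92, -1], [0, 0, 0, 0, 0, 1, -1], [0, 0, 0, 0, 0, 1, -1]],
  ],
)

```text
t: 63.65
eef_pos: [0.5614, 0.1649, 0.1828]
eef_rot: [3.003, 0.922, -0.0]
wrist_force: [-1.7, -1.2, 3.1]
grip_width: 0.0102
gripper_force: 30.0
```

```bash
python3 st.py
```

```text
[0.5614 0.1649 0.1828] tooly -55.8 [-0.5   0.54  0.29  1.65 -0.18  0.98 -1.13] g 0.010233804683393093 30.030620098114014 [-0.255  0.389  0.086] [-1.7 -1.2  3.1]
```

play_rows(
  deltas=[
    [[0, 0, 0, 0, 0, 0.15, -1], [0, 0, 0, 0, 0, 0.35, -1], [0, 0, 0, 0, 0, 0.55, -1], [0, 0, 0, 0, 0, 0.75, -1], [0, 0, 0, 0, 0, 0.92, -1], [0, 0, 0, 0, 0, 1, -1], [0, 0, 0, 0, 0, 1, -1]],
  ],
)

```text
t: 64.53
eef_pos: [0.5614, 0.1647, 0.1828]
eef_rot: [3.127, -0.296, -0.0]
wrist_force: [-0.9, -1.8, 3.8]
grip_width: 0.01
gripper_force: 30.0
```

```bash
python3 st.py
```

```text
[0.5614 0.1647 0.1828] tooly -100.8 [-0.64  0.57  0.51  1.65 -0.31  1.01 -1.79] g 0.009999419768014713 30.032445788383484 [-0.323  0.549  0.036] [-0.9 -1.8  3.8]
```

play_rows(
  deltas=[
    [[0, 0, 0, 0, 0, 0.15, -1], [0, 0, 0, 0, 0, 0.35, -1], [0, 0, 0, 0, 0, 0.55, -1], [0, 0, 0, 0, 0, 0.75, -1], [0, 0, 0, 0, 0, 0.92, -1], [0, 0, 0, 0, 0, 1, -1], [0, 0, 0, 0, 0, 1, -1]],
  ],
)

```text
t: 65.4
eef_pos: [0.5613, 0.1646, 0.1828]
eef_rot: [2.775, -1.47, 0.0]
wrist_force: [-1.6, -2.2, 3.1]
grip_width: 0.0099
gripper_force: 30.0
```

play_rows(
  deltas=[
    [[0, 0, 0, 0, 0, 0, 0], [0, 0, 0, 0, 0, 0, 0], [0, 0, 0, 0, 0, 0, 0], [0, 0, 0, 0, 0, 0, 0], [0, 0, -0.03, 0, 0, 0, 0], [0, 0, -0.06, 0, 0, 0, 0], [0, 0, -0.06, 0, 0, 0, 0], [0, 0, -0.06, 0, 0, -0.2, 0], [0, 0, -0.06, 0, 0, -0.4, 0], [0, 0, -0.06, 0, 0, -0.6, 0], [0, 0, -0.06, 0, 0, -0.8, 0], [0, 0, -0.06, 0, 0, -1, 0], [0, 0, -0.06, 0, 0, -1, 0]],
  ],
)

```text
t: 67.03
eef_pos: [0.5608, 0.1652, 0.2266]
eef_rot: [-3.127, 0.302, 0.003]
wrist_force: [-1.2, 0.2, 0.1]
grip_width: 0.0463
gripper_force: 0.0
```

play_rows(
  deltas=[
    [[0, 0, 0, 0, 0, -0.2, 0], [0, 0, 0, 0, 0, -0.4, 0], [0, 0, 0, 0, 0, -0.6, 0], [0, 0, 0, 0, 0, -0.8, 0], [0, 0, 0, 0, 0, -1, 0], [0, 0, 0, 0, 0, -1, 0]],
  ],
)

```text
t: 67.78
eef_pos: [0.5611, 0.1651, 0.227]
eef_rot: [-3.005, -0.914, 0.002]
wrist_force: [0.4, -0.1, 0.2]
grip_width: 0.0463
gripper_force: 0.0
```

play_rows(
  deltas=[
    [[0, 0, 0, 0, 0, -0.2, 0], [0, 0, 0, 0, 0, -0.4, 0], [0, 0, 0, 0, 0, -0.6, 0], [0, 0, 0, 0, 0, -0.8, 0], [0, 0, 0, 0, 0, -1, 0], [0, 0, 0, 0, 0, -1, 0]],
  ],
)

```text
t: 68.53
eef_pos: [0.5612, 0.1651, 0.2272]
eef_rot: [-2.428, -1.993, 0.001]
wrist_force: [-0.2, 0.4, 0.8]
grip_width: 0.0468
gripper_force: 0.0
```

play_rows(
  deltas=[
    [[0, 0, 0, 0, 0, -0.2, 0], [0, 0, 0, 0, 0, -0.4, 0], [0, 0, 0, 0, 0, -0.6, 0], [0, 0, 0, 0, 0, -0.8, 0], [0, 0, 0, 0, 0, -1, 0], [0, 0, 0, 0, 0, -1, 0], [0, 0, 0, 0, 0, -1, 0]],
  ],
)

```text
t: 69.4
eef_pos: [0.5614, 0.1652, 0.2275]
eef_rot: [-1.479, -2.771, 0.0]
wrist_force: [0.3, -0.0, 1.1]
grip_width: 0.0463
gripper_force: 0.0
```

```bash
python3 st.py; python3 - <<'E'
from h import *
w=cam('wrist');i=w['img'];save(w,'w10.png')
print([proj(w,(.5614+t*-.559,.1645+t*.829,.217)).round(1) for t in(-.03,0,.03)])
for y in range(190,290,12): print(y,' '.join('%3d'%v for v in i[y,280:370:3].min(1)))
E
```

```text
[0.5614 0.1652 0.2275] tooly 33.8 [-0.27  0.49 -0.08  1.57  0.04  1.08  0.23] g 0.04625537099252913 0.0 [ 0.054 -0.037 -0.05 ] [ 0.3 -0.   1.1]
[array([322.3, 315.3]), array([322.1, 271.3]), array([321.9, 223.4])]
190  88  88  87  91  95  93  91  91  82  87  83 118 132 161 162 160 163 165 172 156 158 156 160 154 149 152 154 154 158 153
202  86  94  96  94  91  86  89  83  86  80  79  78  81  86  96 101 152 158 150  93  90  90  86  87  81  91  88  94  95  79
214  92  90  88  89  87  59  56  55  57  53  55  52  96 130 135 121  88  82  86  89  87  86  89  89  83  85  86  83  81  89
226  87  83  88  47  57  59  60  54  57  58  67 103 112 119 118 117 162  90  48  48  41  45  72  93  78  74  83  55  41  41
238  79  51  58  57  58  58  58  59  58  62 101  94 109 114 118 117 105 104 105  66  60  55  61  57  57  51  45  47  45  41
250  52  58  59  57  56  59  62  55 107 115 112  96 107 113 116 117 105 111 118 114 115  59  56  59  58  60  55  58  55  61
262  91  88  86  96  87  58  57  58  53 107 116  95 106 110 117 115 107 102 116 113  59  59  58  56  57  61  57  56  57  57
274  94  93  88  84  83  87  89  84  85  90  90  82 105 111 118 117 107  76  59  56  55  61  54  60  60  55  55  57  58  58
286  88  82  85  89  86  78  92  96  91  84  83  86 101 110 114 112 105 114 154 133  64  55  56  57  58  56  58  57  59  52
```

play_rows(
  deltas=[
    [[0, 0, 0.03, 0, 0, 0, 0], [0, 0, 0.05, 0, 0, 0, 0], [0, 0, 0.06, 0, 0, 0, 0], [0, 0, 0.06, 0, 0, 0, 0], [0, 0, 0.06, 0, 0, 0, -1], [0, 0, 0.06, 0, 0, 0, -1], [0, 0, 0.06, 0, 0, 0, -1], [0, 0, 0.06, 0, 0, 0, -1], [0, 0, 0.06, 0, 0, 0, -1], [0, 0, 0.06, 0, 0, 0, -1]],
  ],
)

```text
t: 70.7
eef_pos: [0.5611, 0.165, 0.1828]
eef_rot: [-1.473, -2.774, 0.001]
wrist_force: [-2.6, -0.6, 2.4]
grip_width: 0.0103
gripper_force: 30.0
```

play_rows(
  deltas=[
    [[0, 0, 0, 0, 0, 0.15, -1], [0, 0, 0, 0, 0, 0.3, -1], [0, 0, 0, 0, 0, 0.45, -1], [0, 0, 0, 0, 0, 0.6, -1], [0, 0, 0, 0, 0, 0.75, -1], [0, 0, 0, 0, 0, 0.9, -1], [0, 0, 0, 0, 0, 1, -1], [0, 0, 0, 0, 0, 1, -1]],
  ],
)

```text
t: 71.7
eef_pos: [0.5612, 0.165, 0.1828]
eef_rot: [2.422, 2.001, -0.001]
wrist_force: [-2.0, -0.7, 2.9]
grip_width: 0.0101
gripper_force: 30.0
```

```bash
python3 st.py
```

```text
[0.5612 0.165  0.1828] tooly -10.9 [-0.41  0.53  0.13  1.64 -0.08  0.98 -0.44] g 0.010054853773381382 30.026318728923798 [-0.246  0.432  0.07 ] [-2.  -0.7  2.9]
```

play_rows(
  deltas=[
    [[0, 0, 0, 0, 0, 0.15, -1], [0, 0, 0, 0, 0, 0.3, -1], [0, 0, 0, 0, 0, 0.42, -1], [0, 0, 0, 0, 0, 0.42, -1], [0, 0, 0, 0, 0, 0.42, -1]],
  ],
)

```text
t: 72.32
eef_pos: [0.5613, 0.1649, 0.1828]
eef_rot: [2.717, 1.577, -0.001]
wrist_force: [-1.6, -1.2, 3.3]
grip_width: 0.0099
gripper_force: 30.0
```

```bash
python3 st.py
```

```text
[0.5613 0.1649 0.1828] tooly -29.7 [-0.46  0.53  0.22  1.64 -0.13  0.98 -0.72] g 0.009876545747303926 30.04618763923645 [-0.388  0.415  0.126] [-1.6 -1.2  3.3]
```

play_rows(
  deltas=[
    [[0, 0, 0, 0, 0, 0, 0], [0, 0, 0, 0, 0, 0, 0], [0, 0, 0, 0, 0, 0, 0], [0, 0, 0, 0, 0, 0, 0], [0, 0, -0.03, 0, 0, 0, 0], [0, 0, -0.06, 0, 0, 0, 0], [0, 0, -0.1, 0, 0, 0, 0], [0, 0, -0.1, 0, 0, 0, 0]],
  ],
)

```text
t: 73.32
eef_pos: [0.563, 0.1655, 0.26]
eef_rot: [2.717, 1.574, 0.009]
wrist_force: [-1.0, -0.0, -0.6]
grip_width: 0.0461
gripper_force: 0.0
```

```bash
python3 st.py; python3 - <<'E'
from h import *
w=cam('wrist');i=w['img']
for y in range(195,290,12): print(y,' '.join('%3d'%v for v in i[y,280:370:3].min(1)))
a=cam('side')['img'].astype(int);b=cv2.imread('pics/s8.png')[...,::-1].astype(int)
d=np.abs(a-b).max(2)
print('tray region diff',(d[195:250,325:415]>40).sum(),'block end diff',(d[245:290,285:320]>40).sum(), 'cup/jar', (d[180:228,292:325]>40).sum())
E
```

```text
[0.563  0.1655 0.26  ] tooly -29.8 [-0.47  0.47  0.24  1.53 -0.12  1.15 -0.74] g 0.046119957702031616 0.0 [-0.007  0.061  0.004] [-1.  -0.  -0.6]
195 134 141 144 147 147 147 148 157 146 146 142 149  81  84  79  72 131  91  82  48  45  55  86 100 104 131 122 137 142 144
207  78  80  79  79  79  85  85 128 142 137 106 114 150 160 153 128  75  93  74 101 101 101 106 107 104 118 137 144 139 142
219 148 143  80  82  74  75  65  37  34  52  52 130 165 173 162 115  70  54  54  53  52  51  51  55  68  52  53  54  51  53
231 120  46  42  52  56  51  55  45  53  98 105  87 103 106 105 103  94 107 103  51  48  51  55  50  53  52  44  54  52  54
243  83  52  51  55  53  54  52  51  85 106 100  89 100 106 105 100  90 111 107  90  50  49  53  52  48  58  70  75  81  80
255  55  79  87  80  51  52  49  52  54  52  55  75  98 106 105  97  81  52  48  75  84  79  86  75  80  80  92  75  71  75
267  67  79  76  77  80  85  85  49  50  53  53  61  96 106 106 100  84  84  74  82  85  79  79  79  81  77  74  75  81  84
279  68  65  70  72  62  54  53  80  82  79  82  85  93 105 105 101  92 143  96  81  76  75  79  72  82  82  85  81  77  76
tray region diff 282 block end diff 643 cup/jar 707
```

```bash
python3 -c "
from h import *
print(workorder.close_job())"
```

```text
the job is handed in; nothing more can be done
None
```

I handed the job in at about 73 s of the 208 s allowed. Both tubes present are in the tray, the block is on the bed with the jack touching it from below (checked by touch), and the clamp is set to about 15 N going by the handle's angle, since I could not measure the force; no verdict came back.

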